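Lock the levelling screw of a candle cooling station, load the candles, shut the gate

TASK

The marble cooling slab has just been levelled. Lift the socket key off its stand, put it on the square head of the levelling screw with its long arm by the yellow stop post so that the screw cannot turn along, and turn the locknut clockwise by its red pin until it is fully tight, with the key still on; later hang the key back on its stand. Only once the nut is tight, stand all the candles upright on the slab inside the guard, and when all are in push the green gate shut until its catch holds it; knock no bottle or jar over.

Things in the scene. Friction and masses are not known exactly. Their poses are not given: they have to be found in the camera images.
- station: candle cooling station, fixed; origin on the table under the middle of its marble slab, z up. 'Station' below means mm in this frame. Slab top z 30. A pale wooden draught guard, 8 mm thick, top z 75, stands at x 99, x -99 and y -124; the green gate is the side at y 130. At the -y side a dark lug carries the upright levelling screw (axis x -40, y -178)
- slab_mid (a point): middle of the slab's top face; inside the guard the slab is free over 95 mm either way along the station's x and 120 mm along y, open above
- stop_top (a point): top of the yellow stop post (12 mm diameter, upright, z 10 to 96) at station x -125, y -164. A key on the screw with its long arm towards the station's -x (key yaw = station yaw) has that arm 3 mm clear of the post's -y side; the arm bears on the post when the screw is dragged clockwise
- level_screw (a joint): turn of the levelling screw, rad, 0 at the start, positive clockwise from above; it turns easily (0.05 N m), and the locknut (0.30 N m on its thread) drags it round unless the screw is held
- head_seat (a point): on the levelling screw's axis, on its round collar, where the key's mouth comes to rest, 50 mm above the table. From here up stands the square head: 18 mm across, 17 mm tall, then a 5 mm taper; at screw angle 0 its flats are square to the station's x and y
- locknut (a joint): turn of the brass locknut relative to the screw, rad: grows as it is tightened (clockwise from above); 1.2 is fully tight, a hard stop; starts loose at 0 to 0.35
- nut_pin (a point): on the axis of the red upright pin (12 mm diameter, 32 to 87 mm above the table) at the end of the locknut's lever, 15 mm below the pin's top, 80 mm from the screw axis. With screw and nut at 0 the lever points 35 degrees clockwise of the station's +x; tightening swings it clockwise from above. Pinch or push the pin: about 4 N moves it
- key: loose steel socket key, 220 g, 78 mm tall; origin: centre of the socket's mouth (underside), z up. Square socket 30.5 mm outside, 20.5 inside, 24 deep, sides along x and y. A 10 mm square bar, z 24 to 34 mm, runs along x from -105 (long arm) to +45. On top the orange square grip, 16 x 16 mm, z 34 to 78
- key_grip (a point): on the key's axis in the orange grip, 58 mm above the mouth, 24 mm above the bar's top
- hang (a point): on the fixed wooden stand, 101 mm above the table: the key's origin is here, and its yaw is this point's yaw, when it hangs. Two level prongs run along the point's y at x +-28 mm, 10 mm wide, tops 24 mm above this point; the bar lies across them between lips (24 mm apart, 10 mm high), the socket hangs between them. The key lifts straight up. Back plate 60 mm away along +y, not above the prongs
- gate (a joint): angle of the green gate, rad: 0 shut on its stop, grows as it swings outwards (station +y); starts 0.8 to 1.2. It stays where left, but a spring catch at its free end resists near 0.08 (about 4 N at the free end), then snaps it to 0 and holds it
- gate_hinge (a point): on the gate's vertical hinge axis (station x 95, y 130), 62 mm above the table. The gate is 8 mm thick, 12 to 77 mm above the table, and reaches 190 mm from the hinge; shut, it points to the station's -x
- gate_push (a point): on the gate's outer face, 160 mm from the hinge axis, 62 mm above the table: a place to push. The brass catch post (16 x 20 mm, top 75 mm above the table) that meets the free end stands at station x -118, y 137
- candle1: white candle in a straight solid pot, 58 mm diameter, 55 mm tall, 140 to 280 g, dried flower and wick on top; origin: centre of its underside, z up. May be absent (None)
- candle2: white candle in a straight solid pot, 58 mm diameter, 55 mm tall, 140 to 280 g, dried flower and wick on top; origin: centre of its underside, z up. May be absent (None)
- candle3: white candle in a straight solid pot, 58 mm diameter, 55 mm tall, 140 to 280 g, dried flower and wick on top; origin: centre of its underside, z up. May be absent (None)
- candle4: white candle in a straight solid pot, 58 mm diameter, 55 mm tall, 140 to 280 g, dried flower and wick on top; origin: centre of its underside, z up. May be absent (None)
- oil_bottle: bystander: amber glass bottle, 44 mm diameter, 110 mm tall, standing; origin under it
- wax_jar: bystander: glass jar with brass lid, 64 mm diameter, 65 mm tall, standing; origin under it
- dropper: bystander: small green glass bottle, 32 mm diameter, 75 mm tall, standing; origin under it
Mind the look-alikes: they are no part of the job. Leave any blue look-alike of the candle2 alone.

How it is judged:
On the way, in this order (a step that is already met when the one before it is completed fails the run):
1. the key is fully down on the screw's square head (distance between key and head_seat below 0.008 m and angle between key's own z axis and vertical below 0.15 rad and value of joint level_screw between -0.4 and 0.4 rad), for 0.2 s.
2. with the key still on the screw the locknut is fully tight, and the screw has not turned along (all of step 1 and value of joint locknut above 1.1 rad), for 0.2 s.
3. all candles stand on the slab inside the guard, the gate still open (x of candle1 in the frame of station between -0.09 and 0.09 m and y of candle1 in the frame of station between -0.12 and 0.12 m and z of candle1 in the frame of station between 0.026 and 0.035 m and angle between each of candle1, candle2, candle3, candle4's own z axis and vertical below 0.15 rad and linear speed of each of candle1, candle2, candle3, candle4 below 0.03 m/s and x of candle2 in the frame of station between -0.09 and 0.09 m and y of candle2 in the frame of station between -0.12 and 0.12 m and z of candle2 in the frame of station between 0.026 and 0.035 m and x of candle3 in the frame of station between -0.09 and 0.09 m and y of candle3 in the frame of station between -0.12 and 0.12 m and z of candle3 in the frame of station between 0.026 and 0.035 m and x of candle4 in the frame of station between -0.09 and 0.09 m and y of candle4 in the frame of station between -0.12 and 0.12 m and z of candle4 in the frame of station between 0.026 and 0.035 m and value of joint gate above 0.1 rad), for 0.2 s.
4. the gate is shut on its catch (value of joint gate below 0.02 rad), for 0.2 s.
At the end, for the whole second after the job is handed in: locknut within 0.1 rad of tight; screw within 0.40 rad of its start; every candle present upright (0.15 rad), still, on the slab inside the guard; gate shut on its catch (below 0.02 rad); key upright and at rest in its stand, origin within 18 mm of the hang point (value of joint locknut above 1.1 rad and value of joint level_screw between -0.4 and 0.4 rad and x of candle1 in the frame of station between -0.09 and 0.09 m and y of candle1 in the frame of station between -0.12 and 0.12 m and z of candle1 in the frame of station between 0.026 and 0.035 m and angle between each of candle1, candle2, candle3, candle4, key's own z axis and vertical below 0.15 rad and linear speed of each of candle1, candle2, candle3, candle4, key below 0.03 m/s and x of candle2 in the frame of station between -0.09 and 0.09 m and y of candle2 in the frame of station between -0.12 and 0.12 m and z of candle2 in the frame of station between 0.026 and 0.035 m and x of candle3 in the frame of station between -0.09 and 0.09 m and y of candle3 in the frame of station between -0.12 and 0.12 m and z of candle3 in the frame of station between 0.026 and 0.035 m and x of candle4 in the frame of station between -0.09 and 0.09 m and y of candle4 in the frame of station between -0.12 and 0.12 m and z of candle4 in the frame of station between 0.026 and 0.035 m and value of joint gate below 0.02 rad and distance between key and hang below 0.018 m); the robot touches nothing.
It fails at once if a bottle or jar is knocked over (angle between any of oil_bottle, wax_jar, dropper's own z axis and vertical above 0.6 rad).
Of candle1, candle2, candle3, candle4 only 2 to 4 are there at a start; the rules pass over those that are not, and their reading is None.
At some moment in a run one of candle1, candle2, candle3, candle4 may be knocked a few centimetres aside while the robot is not near it.
It also fails if it takes over 210 s, if anything falls off the work surface, if the arm or the gripper's body presses on something with over 40 N, if the wrist force passes 120 N, or if a joint passes its speed limit or range.

ROBOT

A 7-joint arm with a two-finger parallel gripper is mounted at the origin on the work surface. World frame = base frame: x ahead of the robot, y to its left, z up, the work surface at z = 0. Lengths are in m, angles in rad, forces in N, time in s.
With the tool pointing down it reaches from about 0.425 to 0.875 m from the base axis. Payload 4.7 kg.
Tool frame: the origin (TCP) lies at the very end of the fingers, on their centre line; the grasp point (between the pads) lies 19 mm behind it; z points along the fingers, y is the line along which they close (so a half turn about z gives the same grasp; the last joint's range is limited). The gripper opens to 87 mm and grips with 3 to 60 N. Pads are 19 mm wide; open, the fingers measure 117 mm over their backs; the gripper's body (75 mm by 190 mm) begins 51 mm behind the grasp point.
Start: joints at [1.304, 0.321, -0.07, 1.45, 0.023, 1.371, -0.057], TCP at [0.18, -0.625, 0.223] pointing down, gripper open.
Joint ranges: [-2.86, 2.86], [-0.3, 2.09], [-1.38, 1.24], [0.06, 2.45], [-1.56, 4.7], [0.09, 2.05], [-2.69, 2.69]. Speed limits (rad/s): [2.57, 2.57, 3.14, 3.14, 3.14, 3.14, 3.14].

INTERFACE

Orientations are given as a rotation vector (axis times angle).
In Python, from bench import ctrl, vision gives the robot as it stands.
- The arm moves only by the tool jog_arm, never from a script. Its argument "increments" is a list of rows, each an object of numbers: "tx", "ty", "tz": the shift along the tool's x, y, z in mm; "wx", "wy", "wz": the turn, a rotation vector about the tool's x, y, z in rad; "gripper": the opening, from 0 (shut) to 1 (fully open). In form: [{"tx": .., "ty": .., "tz": .., "wx": .., "wy": .., "wz": .., "gripper": ..}, ...]. A call has exactly 5 rows; each row is the pose to reach, as a shift and turn from the pose commanded when the call began, along the tool's axes at that moment; what a row does not reach only later rows make up. A row lasts 1/12 s, in which the tool goes at most 41.7 mm and 7.16 degrees, less where a joint would pass 70% of its speed; a pose out of reach is approached as far as the arm can. A call with a gripper value outside its range is refused whole. The fingers move at their own pace and stop on an object; "grip_force" is the grip in N (left out, the last holds). Time passes only in rows, so rows that repeat a pose let the fingers close, or fill a call up. It gives the time, the measured TCP pose, the force, the opening and the grip force at its end, in the units of the state.
- ctrl.get_state(): the state, without advancing time (a new reading comes with each control period).
- vision.get_image(name): name is "scene" or "top"; returns a dict with "color" (400x640x3 uint8, blue, green, red), "fx", "fy", "cx", "cy" (pixels), "k1" (the pictures are not rectified: a ray, as slopes to the right and down, at radius r is drawn at 1 + k1 r^2 times it, then the intrinsics apply), "extrinsics" (4x4, takes a point from world to camera coordinates). Camera axes: x right, y down, z forward; pixel columns grow to the right and rows downward; lengths in m; the calibration is good to about 2 mm. A picture is of the moment at which its call begins. There is no depth.
- ctrl.close_job(): hands the job in; it is judged then, once.
Trained networks look in the newest picture that a camera, given by its name, has taken for a name from the list of things; names that differ only in an ending like _2 or _b are one class to them, and where a whole thing is asked for, a point or a joint stands for the part that bears it (a point fixed in the world has none). Each returns a list of dicts, best first, with "conf" (0 to 1); they miss things now and then, are a little off and sometimes report something else, mostly with a low value. They report only what shows in the picture. A call takes as long as a camera call. They do not tell look-alikes from the thing itself.
- vision.spot_in(camera, thing): "bbox" ([left, top, right, bottom] in pixels, round what is visible of it).
The state is a dict: "time": time; "joint_positions": joint angles; "qd": joint speeds; "joint_torque": joint torques, N m; "position": TCP position; "tool_rot": TCP orientation; "ft_force": force on the tool from outside, world axes, zero at the start; "torque": the same for the moment, N m; "grip_width": opening from 0.0 (shut) to 1.0 (fully open); "grip_force": force on a finger pad.
Only numpy, scipy, OpenCV 4.12 (cv2) and the standard library are available. Lean on these libraries where they do the work, as an engineer would, in place of code of your own. Each camera call takes 0.05 s, during which the arm holds its last target. There are 200 camera calls.

## Working session

There is one attempt and no reset: what is moved stays moved. The work goes in short steps, Python scripts to look and compute and a tool call to move; the robot and the scene stay as the last step left them, time stands still between calls to the robot, and variables do not carry over. Pictures are saved under pics/ and viewed, at most 17 in all, crops included, and the job is handed in when it is done.

Besides the shell and the picture viewer there is one more tool, called after "Request:" as name([rows], argument=value, ...), one row to a line, values as JSON. jog_arm: Moves the arm, as the interface text tells. Its arguments: {"type":"object","properties":{"increments":{"type":"array"},"grip_force":{"type":"number"}},"required":["increments"]}

```bash
ls; mkdir -p pics; cat > h.py <<'E'
import numpy as np, cv2, sys, json
from bench import ctrl, vision
from scipy.spatial.transform import Rotation as R
def cam(n):
    return vision.get_image(n)
def ray(im,u,v):
    d=np.array([[[u,v]]],float)
    x,y=(u-im["cx"])/im["fx"],(v-im["cy"])/im["fy"]
    rd=np.hypot(x,y); r=rd
    for _ in range(20): r=rd/(1+im["k1"]*r*r)
    s=r/rd if rd>0 else 1
    E=np.array(im["extrinsics"]); Rm,t=E[:3,:3],E[:3,3]
    return -Rm.T@t, Rm.T@np.array([x*s,y*s,1])
def at_z(im,u,v,z):
    o,d=ray(im,u,v); return o+d*(z-o[2])/d[2]
def proj(im,p):
    E=np.array(im["extrinsics"]); c=E[:3,:3]@np.array(p)+E[:3,3]
    x,y=c[0]/c[2],c[1]/c[2]; k=1+im["k1"]*(x*x+y*y)
    return np.array([im["fx"]*x*k+im["cx"], im["fy"]*y*k+im["cy"]])
E
python3 - <<'E'
from h import *
for n in ("scene","top"):
    im=cam(n); cv2.imwrite(f"pics/{n}0.png",im["color"])
    E=np.array(im["extrinsics"]); print(n,im["fx"],im["cx"],im["cy"],im["k1"],(-E[:3,:3].T@E[:3,3]).round(3),E[:3,:3].round(2).tolist())
    for t in ["station","key","key_grip","candle1","oil_bottle","wax_jar","dropper","nut_pin","gate","gate_push","hang","stop_top","level_screw","locknut","head_seat"]:
        try: print(t,[([round(x) for x in d["bbox"]],round(d["conf"],2)) for d in vision.spot_in(n,t)])
        except Exception as e: print(t,e)
E
```

```text
pics
scene 401.44278093307264 318.1623560812326 195.3969476680523 0.02168398241510367 [1.415 0.056 0.901] [[-0.05, 1.0, -0.0], [0.67, 0.04, -0.74], [-0.74, -0.04, -0.67]]
station [([197, 179, 385, 275], 0.97), ([278, 155, 292, 186], 0.66), ([323, 231, 388, 262], 0.43)]
key [([431, 189, 481, 215], 0.68)]
key_grip [([432, 189, 482, 217], 0.84)]
candle1 [([382, 194, 401, 219], 0.96), ([357, 179, 374, 207], 0.91), ([379, 167, 398, 189], 0.83)]
oil_bottle [([280, 156, 290, 190], 0.85)]
wax_jar [([193, 166, 211, 188], 0.71), ([195, 181, 386, 277], 0.31), ([405, 179, 423, 203], 0.23)]
dropper [([200, 248, 212, 274], 0.77)]
nut_pin [([199, 210, 234, 226], 0.6)]
gate [([318, 231, 385, 264], 0.69)]
gate_push []
hang [([411, 202, 471, 261], 0.85)]
stop_top [([198, 179, 389, 276], 0.96)]
level_screw [([202, 202, 232, 224], 0.81)]
locknut [([194, 208, 233, 224], 0.74)]
head_seat [([198, 202, 229, 226], 0.63), ([200, 178, 388, 272], 0.16)]
top 381.85468200364494 317.48197053746037 196.35385523366597 -0.048552884216480255 [ 0.344 -0.012  1.181] [[0.01, -1.0, 0.0], [-0.98, -0.01, -0.21], [0.21, 0.0, -0.98]]
station [([246, 146, 429, 254], 0.71)]
key [([151, 182, 199, 205], 0.75)]
key_grip [([150, 184, 200, 204], 0.88), ([435, 255, 455, 271], 0.31)]
candle1 [([220, 266, 246, 286], 0.91), ([199, 246, 218, 261], 0.87), ([252, 236, 270, 253], 0.86), ([224, 216, 245, 238], 0.76)]
oil_bottle [([343, 262, 357, 277], 0.6)]
wax_jar [([436, 252, 459, 270], 0.61), ([148, 183, 201, 203], 0.47)]
dropper [([400, 145, 411, 158], 0.62), ([148, 185, 200, 206], 0.15)]
nut_pin []
gate [([248, 154, 309, 180], 0.84)]
gate_push [([244, 152, 307, 180], 0.87), ([150, 184, 200, 205], 0.4)]
hang [([167, 165, 221, 219], 0.76), ([246, 150, 430, 250], 0.39)]
stop_top [([249, 150, 428, 256], 0.87)]
level_screw [([403, 187, 426, 213], 0.62)]
locknut [([401, 185, 429, 216], 0.68)]
head_seat [([398, 188, 426, 216], 0.45)]
```

```bash
python3 - <<'E'
import cv2
a=cv2.imread("pics/top0.png")[130:300,130:470]; cv2.imwrite("pics/topc.png",cv2.resize(a,None,fx=2.35,fy=2.35,interpolation=cv2.INTER_CUBIC))
a=cv2.imread("pics/scene0.png")[145:285,180:500]; cv2.imwrite("pics/scenec.png",cv2.resize(a,None,fx=2.5,fy=2.5,interpolation=cv2.INTER_CUBIC))
E
```

```text
(no output)
```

View pics/topc.png

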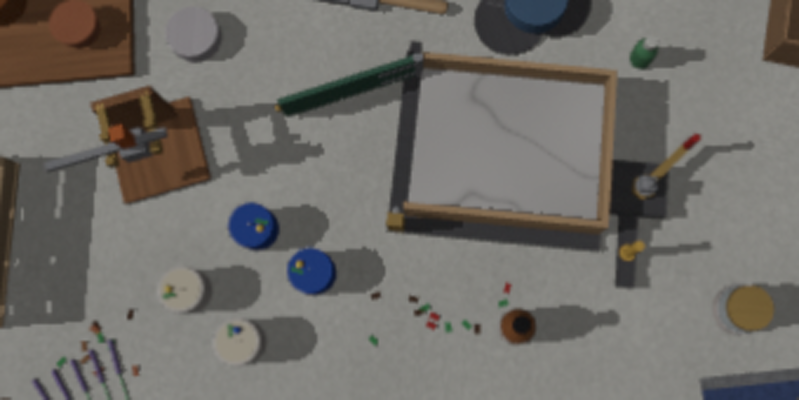

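View pics/scenec.png

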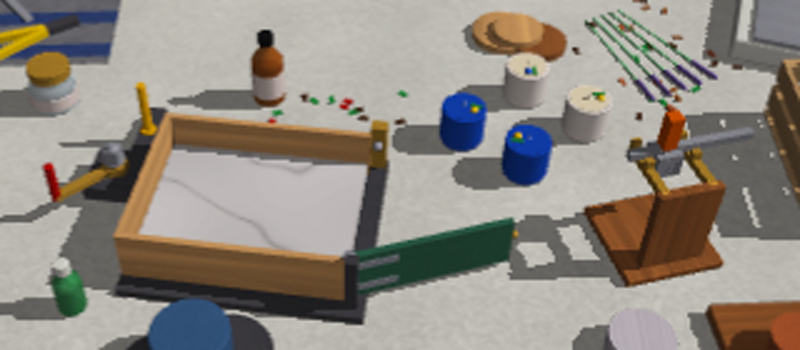

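The whites at top px ≈(207,253) and (231,275) are candles: pale, with a flower on top. The look-alikes are the blue pots at (237,226) and (262,245), and the grey disc at (212,144) has no flower. The key hangs on its stand at (180,188), and the red pin is at (425,190). I'll crop closer to get precise corners.

```bash
python3 - <<'E'
import cv2, numpy as np
def crop(f,x0,y0,x1,y1,k):
    a=cv2.imread(f)[y0:y1,x0:x1]; a=cv2.convertScaleAbs(a,alpha=1.3,beta=10)
    b=cv2.resize(a,None,fx=k,fy=k,interpolation=cv2.INTER_CUBIC)
    for i in range(x0+(-x0)%10,x1,10):
        cv2.line(b,(int((i-x0+.5)*k),0),(int((i-x0+.5)*k),6 if i%50 else 14),(0,255,255),1)
    for j in range(y0+(-y0)%10,y1,10):
        cv2.line(b,(0,int((j-y0+.5)*k)),(6 if j%50 else 14,int((j-y0+.5)*k)),(0,255,255),1)
    return b
cv2.imwrite("pics/st_top.png",crop("pics/top0.png",300,140,434,240,5.9))
cv2.imwrite("pics/st_sc.png",crop("pics/scene0.png",195,175,390,280,4.1))
a=crop("pics/top0.png",145,160,225,222,5);b=crop("pics/scene0.png",405,180,485,262,5)
h=max(a.shape[0],b.shape[0]); p=lambda i:cv2.copyMakeBorder(i,0,h-i.shape[0],0,0,cv2.BORDER_CONSTANT)
cv2.imwrite("pics/key.png",np.hstack([p(a),p(b)]))
E
```

```text
(no output)
```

View pics/st_top.png

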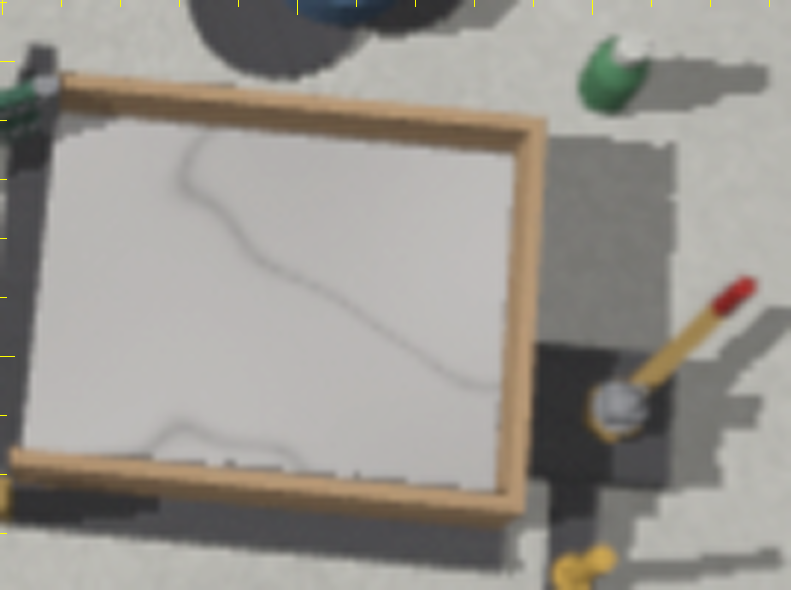

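View pics/st_sc.png

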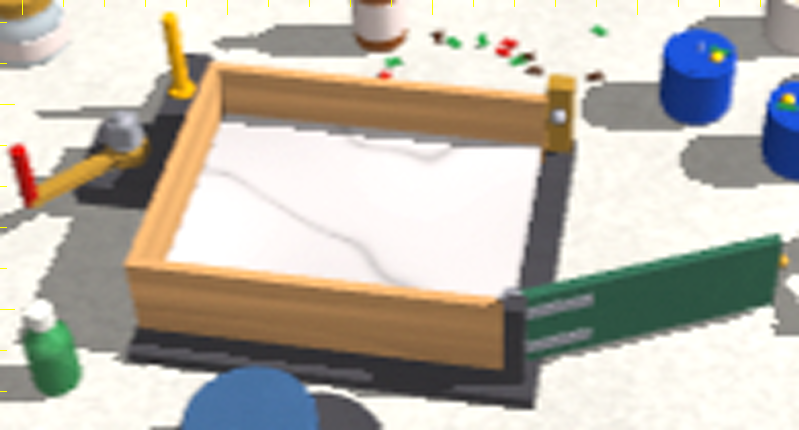

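View pics/key.png

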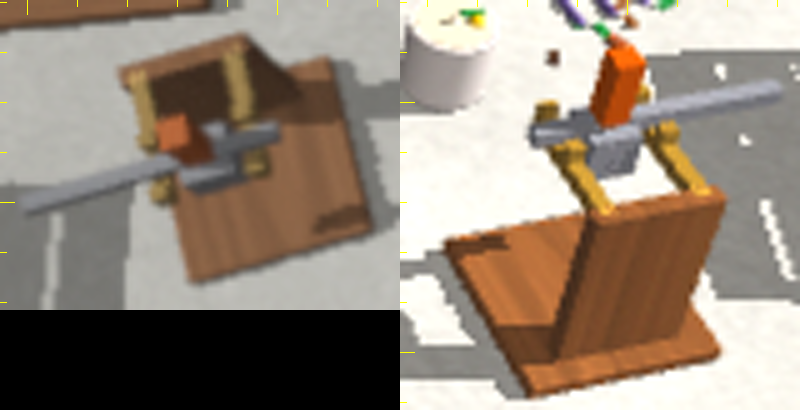

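The crops show the station square to the table within a few degrees. The hinge is at the near +x corner and the gate is open. The lever points to the right (−y), with the red pin at top px ≈(424,189). The key's long arm points to world +y. Next I fit poses from these features.

```bash
cat > fit.py <<'E'
from h import *
from scipy.optimize import least_squares
T=cam("top"); S=cam("scene")
t=lambda x,y,X=300,Y=140,k=5.9:(X-.5+(x+.5)/k, Y-.5+(y+.5)/k)
s=lambda x,y,X=195,Y=175,k=4.1:t(x,y,X,Y,k)
def W(p,q): # p x,y,yaw  q in mm local
    c,n=np.cos(p[2]),np.sin(p[2]); return np.array([p[0]+(c*q[0]-n*q[1])/1e3,p[1]+(n*q[0]+c*q[1])/1e3,q[2]/1e3])
def fit(obs,p0,name):
    f=lambda p:np.concatenate([proj(im,W(p,q))-np.array(px) for im,q,px in obs])
    r=least_squares(f,p0,loss="soft_l1"); print(name,r.x.round(4)); print(f(r.x).reshape(-1,2).round(1).tolist()); return r.x
st=fit([(T,(103,-128,75),t(546,120)),(T,(-103,-128,75),t(523,503)),(T,(-125,-164,96),t(601,556)),
 (S,(103,-128,75),s(128,265)),(S,(-103,-128,75),s(213,65)),(S,(-95,-120,75),s(222,76)),(S,(-125,-164,96),s(168,17)),
 (S,(-40,-178,72),s(122,113)),(T,(-40,-178,72),t(625,397))],[.55,-.1,0],"station")
k=lambda x,y:t(x,y,145,160,5); ks=lambda x,y:t(x-400,y,405,180,5)
key=fit([(T,(0,0,179),k(174,130)),(T,(-105,0,131),k(25,208)),(T,(45,0,131),k(278,130)),
 (S,(0,0,179),ks(622,49)),(S,(-105,0,131),ks(779,92)),(S,(45,0,131),ks(532,134))],[.55,.3,-1.5],"key")
pin=fit([(T,(0,0,87),t(748,286)),(S,(0,0,87),s(17,148))],[.5,-.4,0],"pin")
d=W([0,0,-st[2]],(1e3*(pin[0]-st[0]),1e3*(pin[1]-st[1]),0))*1e3; print("pin in st",d, np.degrees(np.arctan2(d[1]+178,d[0]+40)),np.hypot(d[1]+178,d[0]+40))
g=fit([(S,(0,0,77),s(779,237)),(T,(0,0,77),t(280,106,130,130,2.35))],[.6,.2,0],"gate end")
d=W([0,0,-st[2]],(1e3*(g[0]-st[0]),1e3*(g[1]-st[1]),0))*1e3; print("in st",d,np.hypot(d[0]-95,d[1]-130))
def cyl(name,D,H,bt,bs,p0):
    a=np.linspace(0,2*np.pi,40); P=[(D/2*np.cos(x),D/2*np.sin(x),z) for x in a for z in (0,H)]
    def f(p):
        o=[]
        for im,b in ((T,bt),(S,bs)):
            if b is None: continue
            u=np.array([proj(im,W([*p,0],q)) for q in P]); o+=list(np.r_[u.min(0),u.max(0)]-np.array(b))
        return o
    r=least_squares(f,p0,loss="soft_l1"); print(name,r.x.round(3),"yaw-st",np.round(f(r.x),1).tolist()); return r.x
# bbox assignment from detections
cyl("candA",58,55,[199,246,218,261],[379+25,179,423,203],[.45,.25])
cyl("candB",58,55,[220,266,246,286],[379,167,398,189],[.4,.2])
cyl("blueA",58,55,[224,216,245,238],[382,194,401,219],[.5,.2])
cyl("blueB",58,55,[252,236,270,253],[357,179,374,207],[.45,.15])
cyl("oil",44,110,[343,262,357,277],[280,156,290,190],[.4,-.1])
cyl("jar",64,65,[436,252,459,270],[193,166,211,188],[.4,-.4])
cyl("drop",32,75,[400,145,411,158],[200,248,212,274],[.7,-.3])
for n,q in dict(stop=(-125,-164,96),head=(-40,-178,50),hinge=(95,130,62),catch=(-118,137,75),slab=(0,0,30)).items(): print(n,W(st,q).round(4))
E
python3 fit.py
```

```text
station [ 0.6131 -0.0995 -0.0906]
[[-0.6, -0.7], [-0.6, 1.4], [-0.4, 0.2], [-0.7, 0.5], [-0.4, -0.5], [-0.8, -1.3], [0.4, 0.4], [-0.2, 0.7], [-0.0, 0.1]]
key [ 0.5897  0.3642 -1.2692]
[[-0.3, 0.8], [-0.3, -0.2], [0.2, 0.4], [0.4, 1.9], [-0.6, -0.1], [-0.4, 0.6]]
pin [ 0.6104 -0.3334  0.    ]
[[-0.3, 0.4], [-0.3, 0.3]]
pin in st [  18.46920904 -233.09513478    0.        ] -43.29820385937425 80.33755213226887
gate end [0.6533 0.1965 0.    ]
[[-0.6, -0.5], [-0.7, -0.5]]
in st [ 13.26011102 298.45858644   0.        ] 187.24236912648473
candA [0.421 0.312] yaw-st [-2.0, -3.5, 3.2, 2.2, -0.9, -0.3, 0.9, 0.1]
candB [0.355 0.236] yaw-st [1.4, -0.4, -1.2, -0.1, -0.0, -1.6, 0.1, -0.2]
blueA [0.499 0.237] yaw-st [-0.1, 0.5, 1.6, -0.1, -0.2, -0.1, 1.7, 0.5]
blueB [0.445 0.156] yaw-st [-1.6, -1.0, 2.2, 2.9, -1.2, 2.7, 1.1, -0.7]
oil [ 0.376 -0.107] yaw-st [-2.0, -1.6, 2.3, -0.1, -1.1, -2.0, 3.9, -2.1]
jar [ 0.397 -0.396] yaw-st [-4.3, -1.2, 1.1, 3.4, -4.1, -2.2, 1.2, 2.8]
drop [ 0.748 -0.286] yaw-st [-3.2, -4.3, 1.1, 0.2, -3.3, -1.1, 2.0, -0.2]
stop [ 0.4738 -0.2516  0.096 ]
head [ 0.5571 -0.2732  0.05  ]
hinge [0.7195 0.0213 0.062 ]
catch [0.508  0.0476 0.075 ]
slab [ 0.6131 -0.0995  0.03  ]
```

```bash
cat > plan.py <<'E'
# usage: plan.py "x,y,z,yaw" ... : tool-frame deltas leg by leg from the measured pose (mm, rad); yaw = tool x direction
from h import *
s=ctrl.get_state(); M=R.from_rotvec(s["tool_rot"]).as_matrix(); p=np.array(s["position"])
print("t",round(s["time"],2),"p",p.round(4),"yaw",round(np.arctan2(M[1,0],M[0,0]),4),"zaxis",M[:,2].round(3),"q",np.round(s["joint_positions"],2),"F",np.round(s["ft_force"],1),"grip",round(s["grip_width"],3),round(s["grip_force"],1))
for a in sys.argv[1:]:
    v=[float(i) for i in a.split(",")]; N=(R.from_euler("z",v[3])*R.from_euler("x",np.pi)).as_matrix()
    print(a,"->",(M.T@(np.array(v[:3])-p)*1e3).round(1),R.from_matrix(M.T@N).as_rotvec().round(3)); M,p=N,np.array(v[:3])
E
python3 plan.py
```

```text
t 1.7 p [ 0.1801 -0.6246  0.2226] yaw 0.2808 zaxis [-0. -0. -1.] q [ 1.3   0.32 -0.07  1.45  0.02  1.37 -0.06] F [-0.5 -0.2 -0. ] grip 1.003 0.0
```

```bash
python3 plan.py .33,-.5,.25,.6 .45,-.34,.25,.95 .52,-.15,.25,1.3 .55,.04,.25,1.6 .58,.22,.25,1.872 .5897,.3642,.25,1.872 .5897,.3642,.144,1.872
```

```text
t 1.7 p [ 0.1801 -0.6246  0.2226] yaw 0.2808 zaxis [-0. -0. -1.] q [ 1.3   0.32 -0.07  1.45  0.02  1.37 -0.06] F [-0.5 -0.2 -0. ] grip 1.003 0.0
.33,-.5,.25,.6 -> [178.5 -78.1 -27.4] [ 0.     0.    -0.319]
.45,-.34,.25,.95 -> [189.4 -64.3  -0. ] [ 0.    0.   -0.35]
.52,-.15,.25,1.3 -> [195.3 -53.6  -0. ] [-0.    0.   -0.35]
.55,.04,.25,1.6 -> [191.1 -21.9  -0. ] [ 0.   0.  -0.3]
.58,.22,.25,1.872 -> [179.   35.2   0. ] [ 0.     0.    -0.272]
.5897,.3642,.25,1.872 -> [134.8  52.    0. ] [0. 0. 0.]
.5897,.3642,.144,1.872 -> [  0.  -0. 106.] [0. 0. 0.]
```

Request:
jog_arm([
  {"tx": 40, "ty": -17, "tz": -7, "wz": -0.08, "gripper": 0.5},
  {"tx": 80, "ty": -34, "tz": -14, "wz": -0.16, "gripper": 0.5},
  {"tx": 118, "ty": -51, "tz": -20, "wz": -0.24, "gripper": 0.5},
  {"tx": 155, "ty": -67, "tz": -27, "wz": -0.32, "gripper": 0.5},
  {"tx": 178, "ty": -78, "tz": -27, "wz": -0.32, "gripper": 0.5},
])

```text
validation failed for argument at $.in...
```

Request:
jog_arm([
  {"tx": 38, "ty": -13, "wz": -0.09, "gripper": 0.5},
  {"tx": 76, "ty": -26, "wz": -0.18, "gripper": 0.5},
  {"tx": 114, "ty": -39, "wz": -0.26, "gripper": 0.5},
  {"tx": 152, "ty": -52, "wz": -0.35, "gripper": 0.5},
  {"tx": 189, "ty": -64, "wz": -0.35, "gripper": 0.5},
])

```text
validation failed for argument at $.in...
```

Request:
jog_arm([
  {"tx": 39, "ty": -11, "wz": -0.09, "gripper": 0.5},
  {"tx": 78, "ty": -22, "wz": -0.18, "gripper": 0.5},
  {"tx": 117, "ty": -33, "wz": -0.26, "gripper": 0.5},
  {"tx": 156, "ty": -43, "wz": -0.35, "gripper": 0.5},
  {"tx": 195, "ty": -54, "wz": -0.35, "gripper": 0.5},
])

```text
validation failed for argument at $.in...
```

Request:
jog_arm([
  {"tx": 38, "ty": -4, "wz": -0.08, "gripper": 0.5},
  {"tx": 76, "ty": -8, "wz": -0.15, "gripper": 0.5},
  {"tx": 115, "ty": -13, "wz": -0.23, "gripper": 0.5},
  {"tx": 153, "ty": -18, "wz": -0.3, "gripper": 0.5},
  {"tx": 191, "ty": -22, "wz": -0.3, "gripper": 0.5},
])

```text
validation failed for argument at $.in...
```

Request:
jog_arm([
  {"tx": 36, "ty": 7, "wz": -0.07, "gripper": 0.5},
  {"tx": 72, "ty": 14, "wz": -0.14, "gripper": 0.5},
  {"tx": 108, "ty": 21, "wz": -0.2, "gripper": 0.5},
  {"tx": 144, "ty": 28, "wz": -0.27, "gripper": 0.5},
  {"tx": 179, "ty": 35, "wz": -0.27, "gripper": 0.5},
])

```text
validation failed for argument at $.in...
```

Request:
jog_arm([
  {"tx": 27, "ty": 10, "gripper": 0.5},
  {"tx": 54, "ty": 20, "gripper": 0.5},
  {"tx": 95, "ty": 36, "gripper": 0.5},
  {"tx": 120, "ty": 45, "gripper": 0.5},
  {"tx": 120, "ty": 45, "gripper": 0.5},
])

```text
validation failed for argument at $.in...
```

```bash
python3 plan.py .5897,.3642,.25,1.872 .5897,.3642,.144,1.872; python3 - <<'E'
from h import *
for n in("top","scene"):
    cv2.imwrite(f"pics/{n}1.png",cam(n)["color"])
a=cv2.imread("pics/top1.png")[110:250,120:260];b=cv2.imread("pics/scene1.png")[130:270,370:510]
cv2.imwrite("pics/grip1.png",cv2.resize(np.hstack([a,b]),None,fx=2.85,fy=2.85,interpolation=cv2.INTER_CUBIC))
E
```

```text
t 1.7 p [ 0.1801 -0.6246  0.2226] yaw 0.2808 zaxis [-0. -0. -1.] q [ 1.3   0.32 -0.07  1.45  0.02  1.37 -0.06] F [-0.5 -0.2 -0. ] grip 1.003 0.0
.5897,.3642,.25,1.872 -> [ 667.6 -836.5  -27.5] [ 0.     0.    -1.591]
.5897,.3642,.144,1.872 -> [  0.  -0. 106.] [0. 0. 0.]
```

All six calls were refused and the arm has not moved. I'll send one with every key filled in on each row.

Request:
jog_arm([
  {"tx": 40, "ty": -17, "tz": -7, "wx": 0, "wy": 0, "wz": -0.08, "gripper": 0.5},
  {"tx": 80, "ty": -34, "tz": -14, "wx": 0, "wy": 0, "wz": -0.16, "gripper": 0.5},
  {"tx": 118, "ty": -51, "tz": -20, "wx": 0, "wy": 0, "wz": -0.24, "gripper": 0.5},
  {"tx": 155, "ty": -67, "tz": -27, "wx": 0, "wy": 0, "wz": -0.32, "gripper": 0.5},
  {"tx": 178, "ty": -78, "tz": -27, "wx": 0, "wy": 0, "wz": -0.32, "gripper": 0.5},
])

```text
time: 2.22
position: [0.3336, -0.4976, 0.2513]
tool_rot: [2.996, 0.94, 0.004]
ft_force: [1.9, -0.3, 0.5]
grip_width: 0.707
grip_force: 0.0
```

Request:
jog_arm([
  {"tx": 38, "ty": -13, "tz": 0, "wx": 0, "wy": 0, "wz": -0.09, "gripper": 0.5},
  {"tx": 76, "ty": -26, "tz": 0, "wx": 0, "wy": 0, "wz": -0.18, "gripper": 0.5},
  {"tx": 114, "ty": -39, "tz": 0, "wx": 0, "wy": 0, "wz": -0.26, "gripper": 0.5},
  {"tx": 152, "ty": -52, "tz": 0, "wx": 0, "wy": 0, "wz": -0.35, "gripper": 0.5},
  {"tx": 189, "ty": -64, "tz": 0, "wx": 0, "wy": 0, "wz": -0.35, "gripper": 0.5},
])

```text
time: 2.63
position: [0.4502, -0.3387, 0.2499]
tool_rot: [2.79, 1.443, 0.0]
ft_force: [0.7, -0.7, -0.0]
grip_width: 0.505
grip_force: 0.0
```

Request:
jog_arm([
  {"tx": 39, "ty": -11, "tz": 0, "wx": 0, "wy": 0, "wz": -0.09, "gripper": 0.5},
  {"tx": 78, "ty": -22, "tz": 0, "wx": 0, "wy": 0, "wz": -0.18, "gripper": 0.5},
  {"tx": 117, "ty": -33, "tz": 0, "wx": 0, "wy": 0, "wz": -0.26, "gripper": 0.5},
  {"tx": 156, "ty": -43, "tz": 0, "wx": 0, "wy": 0, "wz": -0.35, "gripper": 0.5},
  {"tx": 195, "ty": -54, "tz": 0, "wx": 0, "wy": 0, "wz": -0.35, "gripper": 0.5},
])

```text
time: 3.05
position: [0.519, -0.1488, 0.2499]
tool_rot: [2.496, 1.906, 0.0]
ft_force: [0.3, -0.1, -0.5]
grip_width: 0.499
grip_force: 0.0
```

Request:
jog_arm([
  {"tx": 38, "ty": -4, "tz": 0, "wx": 0, "wy": 0, "wz": -0.08, "gripper": 0.5},
  {"tx": 76, "ty": -8, "tz": 0, "wx": 0, "wy": 0, "wz": -0.15, "gripper": 0.5},
  {"tx": 115, "ty": -13, "tz": 0, "wx": 0, "wy": 0, "wz": -0.23, "gripper": 0.5},
  {"tx": 153, "ty": -18, "tz": 0, "wx": 0, "wy": 0, "wz": -0.3, "gripper": 0.5},
  {"tx": 191, "ty": -22, "tz": 0, "wx": 0, "wy": 0, "wz": -0.3, "gripper": 0.5},
])

```text
time: 3.47
position: [0.5482, 0.0412, 0.2499]
tool_rot: [2.184, 2.257, 0.0]
ft_force: [1.4, 0.1, 0.3]
grip_width: 0.501
grip_force: 0.0
```

Request:
jog_arm([
  {"tx": 36, "ty": 7, "tz": 0, "wx": 0, "wy": 0, "wz": -0.07, "gripper": 0.5},
  {"tx": 72, "ty": 14, "tz": 0, "wx": 0, "wy": 0, "wz": -0.14, "gripper": 0.5},
  {"tx": 108, "ty": 21, "tz": 0, "wx": 0, "wy": 0, "wz": -0.2, "gripper": 0.5},
  {"tx": 144, "ty": 28, "tz": 0, "wx": 0, "wy": 0, "wz": -0.27, "gripper": 0.5},
  {"tx": 179, "ty": 35, "tz": 0, "wx": 0, "wy": 0, "wz": -0.27, "gripper": 0.5},
])

```text
time: 3.88
position: [0.5781, 0.221, 0.2497]
tool_rot: [1.861, 2.53, 0.0]
ft_force: [0.8, -0.0, 0.1]
grip_width: 0.5
grip_force: 0.0
```

Request:
jog_arm([
  {"tx": 27, "ty": 10, "tz": 0, "wx": 0, "wy": 0, "wz": 0, "gripper": 0.5},
  {"tx": 54, "ty": 20, "tz": 0, "wx": 0, "wy": 0, "wz": 0, "gripper": 0.5},
  {"tx": 90, "ty": 34, "tz": 0, "wx": 0, "wy": 0, "wz": 0, "gripper": 0.5},
  {"tx": 120, "ty": 45, "tz": 0, "wx": 0, "wy": 0, "wz": 0, "gripper": 0.5},
  {"tx": 120, "ty": 45, "tz": 0, "wx": 0, "wy": 0, "wz": 0, "gripper": 0.5},
])

```text
time: 4.3
position: [0.5819, 0.356, 0.2489]
tool_rot: [-1.848, -2.533, -0.005]
ft_force: [-1.6, -0.4, 0.4]
grip_width: 0.5
grip_force: 0.0
```

```bash
python3 plan.py .5897,.3642,.25,1.872 .5897,.3642,.144,1.872; python3 - <<'E'
from h import *
for n in("top","scene"):
    cv2.imwrite(f"pics/{n}1.png",cam(n)["color"])
a=cv2.imread("pics/top1.png")[110:250,120:260];b=cv2.imread("pics/scene1.png")[130:270,370:510]
cv2.imwrite("pics/grip1.png",cv2.resize(np.hstack([a,b]),None,fx=2.85,fy=2.85,interpolation=cv2.INTER_CUBIC))
E
```

```text
t 4.3 p [0.5819 0.356  0.2489] yaw 1.8807 zaxis [-0.003  0.006 -1.   ] q [-0.02  0.5  -0.84  1.3   0.36  1.49 -0.51] F [-1.6 -0.4  0.4] grip 0.5 0.0
.5897,.3642,.25,1.872 -> [ 5.5 10.  -1.1] [-0.001 -0.007  0.009]
.5897,.3642,.144,1.872 -> [  0.  -0. 106.] [0. 0. 0.]
```

Request:
jog_arm([
  {"tx": 5, "ty": 8, "tz": 0, "wx": 0, "wy": 0, "wz": 0, "gripper": 0.5},
  {"tx": 10, "ty": 8, "tz": 10, "wx": 0, "wy": 0, "wz": 0, "gripper": 0.5},
  {"tx": 12, "ty": 8, "tz": 30, "wx": 0, "wy": 0, "wz": 0, "gripper": 0.5},
  {"tx": 12, "ty": 8, "tz": 50, "wx": 0, "wy": 0, "wz": 0, "gripper": 0.5},
  {"tx": 12, "ty": 8, "tz": 50, "wx": 0, "wy": 0, "wz": 0, "gripper": 0.5},
])

```text
time: 4.82
position: [0.5882, 0.3578, 0.1944]
tool_rot: [-1.865, -2.526, 0.012]
ft_force: [0.6, -0.0, -0.4]
grip_width: 0.505
grip_force: 0.0
```

```bash
python3 - <<'E'
from h import *
for n in("top","scene"):
    cv2.imwrite(f"pics/{n}1.png",cam(n)["color"])
a=cv2.imread("pics/top1.png")[110:250,120:260];b=cv2.imread("pics/scene1.png")[130:270,370:510]
cv2.imwrite("pics/grip1.png",cv2.resize(np.hstack([a,b]),None,fx=2.85,fy=2.85,interpolation=cv2.INTER_CUBIC))
E
python3 plan.py .5897,.3642,.2,1.872 .5897,.3642,.144,1.872
```

```text
t 4.92 p [0.5896 0.3593 0.1987] yaw 1.8691 zaxis [-0.001 -0.002 -1.   ] q [-0.03  0.54 -0.82  1.35  0.39  1.42 -0.53] F [-0.7 -0.1  0.7] grip 0.503 0.0
.5897,.3642,.2,1.872 -> [ 4.7  1.5 -1.3] [-0.002  0.001 -0.003]
.5897,.3642,.144,1.872 -> [ 0. -0. 56.] [0. 0. 0.]
```

View pics/grip1.png

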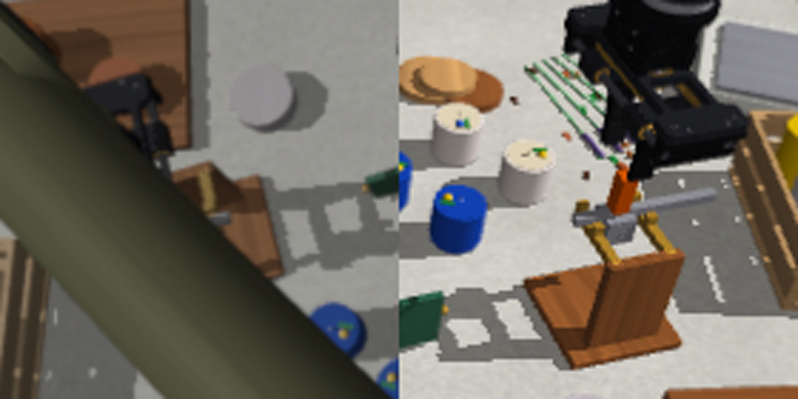

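In the scene view the open fingers are just above the orange grip (crop ≈(625,180)). The top view is blocked by the forearm. I'll descend and grip.

Request:
jog_arm([
  {"tx": 5, "ty": 2, "tz": 0, "wx": 0, "wy": 0, "wz": 0, "gripper": 0.5},
  {"tx": 5, "ty": 2, "tz": 18, "wx": 0, "wy": 0, "wz": 0, "gripper": 0.5},
  {"tx": 5, "ty": 2, "tz": 36, "wx": 0, "wy": 0, "wz": 0, "gripper": 0.5},
  {"tx": 5, "ty": 2, "tz": 55, "wx": 0, "wy": 0, "wz": 0, "gripper": 0.5},
  {"tx": 5, "ty": 2, "tz": 55, "wx": 0, "wy": 0, "wz": 0, "gripper": 0.5},
])

```text
time: 5.33
position: [0.5891, 0.3654, 0.142]
tool_rot: [-1.864, -2.527, 0.006]
ft_force: [-1.3, -2.1, -1.3]
grip_width: 0.503
grip_force: 0.0
```

Request:
jog_arm([
  {"tx": 0, "ty": 0, "tz": 0, "wx": 0, "wy": 0, "wz": 0, "gripper": 0},
  {"tx": 0, "ty": 0, "tz": 0, "wx": 0, "wy": 0, "wz": 0, "gripper": 0},
  {"tx": 0, "ty": 0, "tz": 0, "wx": 0, "wy": 0, "wz": 0, "gripper": 0},
  {"tx": 0, "ty": 0, "tz": 0, "wx": 0, "wy": 0, "wz": 0, "gripper": 0},
  {"tx": 0, "ty": 0, "tz": 0, "wx": 0, "wy": 0, "wz": 0, "gripper": 0},
], grip_force=30)

```text
time: 5.75
position: [0.5904, 0.3669, 0.1457]
tool_rot: [1.864, 2.528, 0.002]
ft_force: [0.9, 0.1, -1.2]
grip_width: 0.203
grip_force: 0.0
```

```bash
python3 plan.py
```

```text
t 5.75 p [0.5904 0.3669 0.1457] yaw 1.8707 zaxis [ 0.002  0.001 -1.   ] q [-0.04  0.58 -0.8   1.4   0.42  1.33 -0.56] F [ 0.9  0.1 -1.2] grip 0.203 0.0
```

Request:
jog_arm([
  {"tx": 0, "ty": 0, "tz": 0, "wx": 0, "wy": 0, "wz": 0, "gripper": 0},
  {"tx": 0, "ty": 0, "tz": 0, "wx": 0, "wy": 0, "wz": 0, "gripper": 0},
  {"tx": 0, "ty": 0, "tz": 0, "wx": 0, "wy": 0, "wz": 0, "gripper": 0},
  {"tx": 0, "ty": 0, "tz": 0, "wx": 0, "wy": 0, "wz": 0, "gripper": 0},
  {"tx": 0, "ty": 0, "tz": 0, "wx": 0, "wy": 0, "wz": 0, "gripper": 0},
])

```text
time: 6.17
position: [0.5903, 0.3668, 0.1455]
tool_rot: [1.864, 2.528, 0.002]
ft_force: [-0.4, -0.2, 6.0]
grip_width: 0.178
grip_force: 29.9
```

Request:
jog_arm([
  {"tx": 0, "ty": 0, "tz": -15, "wx": 0, "wy": 0, "wz": 0, "gripper": 0},
  {"tx": 0, "ty": 0, "tz": -35, "wx": 0, "wy": 0, "wz": 0, "gripper": 0},
  {"tx": 0, "ty": 0, "tz": -60, "wx": 0, "wy": 0, "wz": 0, "gripper": 0},
  {"tx": 0, "ty": 0, "tz": -75, "wx": 0, "wy": 0, "wz": 0, "gripper": 0},
  {"tx": 0, "ty": 0, "tz": -75, "wx": 0, "wy": 0, "wz": 0, "gripper": 0},
])

```text
time: 6.58
position: [0.5911, 0.3678, 0.2237]
tool_rot: [1.864, 2.527, 0.008]
ft_force: [0.7, 0.8, -1.8]
grip_width: 0.185
grip_force: 29.9
```

```bash
python3 plan.py .595,.22,.235,2.1 .585,.06,.235,2.4 .575,-.10,.235,2.7 .557,-.2732,.235,3.051
```

```text
t 6.58 p [0.5911 0.3678 0.2237] yaw 1.8707 zaxis [ 0.005  0.003 -1.   ] q [-0.05  0.54 -0.82  1.3   0.39  1.46 -0.54] F [ 0.7  0.8 -1.8] grip 0.185 29.9
.595,.22,.235,2.1 -> [-142.3  -39.9  -11.8] [ 0.006 -0.001 -0.229]
.585,.06,.235,2.4 -> [-133.1  -89.4   -0. ] [-0.   0.  -0.3]
.575,-.10,.235,2.7 -> [-100.7 -124.7   -0. ] [ 0.   0.  -0.3]
.557,-.2732,.235,3.051 -> [ -57.7 -164.3   -0. ] [ 0.     0.    -0.351]
```

Request:
jog_arm([
  {"tx": -25, "ty": -7, "tz": -12, "wx": 0, "wy": 0, "wz": -0.06, "gripper": 0},
  {"tx": -60, "ty": -17, "tz": -12, "wx": 0, "wy": 0, "wz": -0.12, "gripper": 0},
  {"tx": -95, "ty": -27, "tz": -12, "wx": 0, "wy": 0, "wz": -0.18, "gripper": 0},
  {"tx": -120, "ty": -34, "tz": -12, "wx": 0, "wy": 0, "wz": -0.23, "gripper": 0},
  {"tx": -142, "ty": -40, "tz": -12, "wx": 0, "wy": 0, "wz": -0.23, "gripper": 0},
])

```text
time: 7.0
position: [0.5935, 0.2153, 0.2298]
tool_rot: [-1.562, -2.725, 0.005]
ft_force: [0.5, 0.0, -2.8]
grip_width: 0.181
grip_force: 30.0
```

Request:
jog_arm([
  {"tx": -26, "ty": -18, "tz": 0, "wx": 0, "wy": 0, "wz": -0.06, "gripper": 0},
  {"tx": -53, "ty": -36, "tz": 0, "wx": 0, "wy": 0, "wz": -0.12, "gripper": 0},
  {"tx": -80, "ty": -54, "tz": 0, "wx": 0, "wy": 0, "wz": -0.18, "gripper": 0},
  {"tx": -107, "ty": -72, "tz": 0, "wx": 0, "wy": 0, "wz": -0.24, "gripper": 0},
  {"tx": -133, "ty": -89, "tz": 0, "wx": 0, "wy": 0, "wz": -0.3, "gripper": 0},
])

```text
time: 7.42
position: [0.5831, 0.057, 0.2301]
tool_rot: [-1.133, -2.928, 0.002]
ft_force: [0.5, -0.1, -2.2]
grip_width: 0.178
grip_force: 30.0
```

Request:
jog_arm([
  {"tx": -20, "ty": -25, "tz": 0, "wx": 0, "wy": 0, "wz": -0.06, "gripper": 0},
  {"tx": -40, "ty": -50, "tz": 0, "wx": 0, "wy": 0, "wz": -0.12, "gripper": 0},
  {"tx": -60, "ty": -75, "tz": 0, "wx": 0, "wy": 0, "wz": -0.18, "gripper": 0},
  {"tx": -80, "ty": -100, "tz": 0, "wx": 0, "wy": 0, "wz": -0.24, "gripper": 0},
  {"tx": -100, "ty": -125, "tz": 0, "wx": 0, "wy": 0, "wz": -0.3, "gripper": 0},
])

```text
time: 7.83
position: [0.5724, -0.1022, 0.2303]
tool_rot: [-0.682, -3.065, 0.001]
ft_force: [1.0, 0.0, -2.0]
grip_width: 0.183
grip_force: 30.0
```

Request:
jog_arm([
  {"tx": -12, "ty": -33, "tz": 0, "wx": 0, "wy": 0, "wz": -0.08, "gripper": 0},
  {"tx": -24, "ty": -66, "tz": 0, "wx": 0, "wy": 0, "wz": -0.16, "gripper": 0},
  {"tx": -36, "ty": -99, "tz": 0, "wx": 0, "wy": 0, "wz": -0.24, "gripper": 0},
  {"tx": -48, "ty": -130, "tz": 0, "wx": 0, "wy": 0, "wz": -0.32, "gripper": 0},
  {"tx": -58, "ty": -150, "tz": 0, "wx": 0, "wy": 0, "wz": -0.35, "gripper": 0},
])

```text
time: 8.25
position: [0.5598, -0.2658, 0.2298]
tool_rot: [-0.144, -3.135, 0.002]
ft_force: [0.2, -0.7, -2.2]
grip_width: 0.18
grip_force: 30.0
```

```bash
python3 -c "
from h import *
[cam('top') for _ in range(4)]
"; python3 plan.py .557,-.2732,.18,3.051
```

```text
t 8.45 p [ 0.5612 -0.2613  0.23  ] yaw 3.0487 zaxis [-0.002  0.002 -1.   ] q [ 1.08  0.37 -0.87  1.5   0.28  1.41  1.67] F [ 0.4  0.5 -1.3] grip 0.184 30.0
.557,-.2732,.18,3.051 -> [  2.9 -12.4  50. ] [ 0.002 -0.002 -0.002]
```

Request:
jog_arm([
  {"tx": 1, "ty": -4, "tz": 20, "wx": 0, "wy": 0, "wz": 0, "gripper": 0},
  {"tx": 2, "ty": -8, "tz": 45, "wx": 0, "wy": 0, "wz": 0, "gripper": 0},
  {"tx": 3, "ty": -12, "tz": 70, "wx": 0, "wy": 0, "wz": 0, "gripper": 0},
  {"tx": 3, "ty": -12, "tz": 88, "wx": 0, "wy": 0, "wz": 0, "gripper": 0},
  {"tx": 3, "ty": -12, "tz": 88, "wx": 0, "wy": 0, "wz": 0, "gripper": 0},
])

```text
time: 8.87
position: [0.5551, -0.2699, 0.1388]
tool_rot: [-0.139, -3.131, -0.006]
ft_force: [-0.4, 0.2, -2.1]
grip_width: 0.18
grip_force: 30.0
```

```bash
python3 - <<'E'
from h import *
I={n:cam(n) for n in("top","scene","top","scene")}
def crop(a,x0,y0,x1,y1,k):
    a=cv2.convertScaleAbs(a[y0:y1,x0:x1],alpha=1.3,beta=10)
    return cv2.resize(a,None,fx=k,fy=k,interpolation=cv2.INTER_CUBIC)
a=crop(I["top"]["color"],370,150,440,250,5.6);b=crop(I["scene"]["color"],185,140,255,240,5.6)
cv2.imwrite("pics/on1.png",np.hstack([a,b]))
E
python3 plan.py .557,-.2732,.142,3.051
```

```text
t 9.07 p [ 0.5593 -0.2716  0.1452] yaw 3.0524 zaxis [ 0.002 -0.001 -1.   ] q [ 1.07  0.43 -0.85  1.6   0.34  1.26  1.65] F [-0.4  0.6 -2.2] grip 0.179 30.0
.557,-.2732,.142,3.051 -> [ 2.2 -1.8  3.2] [-0.001  0.002  0.001]
```

View pics/on1.png

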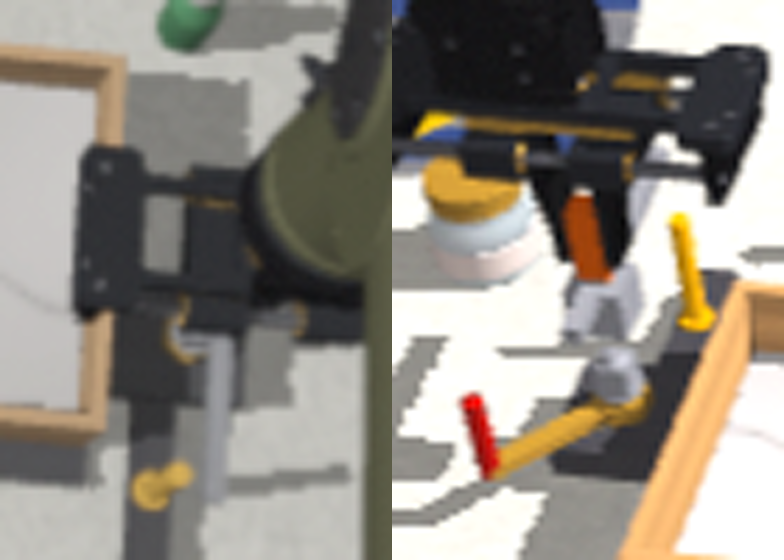

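```bash
cat > keyfit.py <<'E'
from h import *
from scipy.optimize import least_squares
T=cam("top"); S=cam("scene")
def W(p,q):
    c,n=np.cos(p[2]),np.sin(p[2]); return np.array([p[0]+(c*q[0]-n*q[1])/1e3,p[1]+(n*q[0]+c*q[1])/1e3,q[2]/1e3])
t=lambda x,y:(370-.5+(x+.5)/5.6,150-.5+(y+.5)/5.6); s=lambda x,y:(185-.5+(x-392+.5)/5.6,140-.5+(y+.5)/5.6)
zk=100.7
obs=[(T,(-105,-5,zk+34),t(229,500)),(T,(-105,5,zk+34),t(205,500)),(S,(15.2,15.2,zk),s(600,347)),(S,(15.2,-15.2,zk),s(566,333)),(S,(-15.2,15.2,zk),s(637,336)),(S,(8,8,zk+34),s(607,281)),(S,(8,-8,zk+34),s(575,276))]
for p in ([.5593,-.2716,-.089],):
    print(np.array([proj(im,W(p,q))-np.array(px) for im,q,px in obs]).round(1).tolist())
    r=least_squares(lambda p:np.concatenate([proj(im,W(p,q))-np.array(px) for im,q,px in obs]),p,loss="soft_l1"); print(r.x.round(4)); print(r.fun.reshape(-1,2).round(1).tolist())
E
python3 keyfit.py; python3 plan.py
```

```text
[[-0.4, 0.5], [0.3, 0.2], [4.7, -1.2], [0.7, 0.3], [1.3, -6.2], [-0.0, -0.0], [0.3, 0.4]]
[ 0.5605 -0.274  -0.1125]
[[-0.4, 0.1], [0.2, -0.3], [3.6, -0.9], [-0.3, 0.4], [0.5, -5.8], [-1.0, 0.3], [-0.7, 0.5]]
t 9.17 p [ 0.5592 -0.2722  0.1454] yaw 3.0517 zaxis [ 0.002 -0.001 -1.   ] q [ 1.07  0.43 -0.85  1.6   0.34  1.26  1.65] F [ 0.2  0.6 -1.3] grip 0.179 30.0
```

The bar end and grip corners match the TCP prediction within 0.5 px, so the key axis coincides with the TCP. Moving about 2–3 mm to the screw axis and lowering gently.

Request:
jog_arm([
  {"tx": 2.5, "ty": -1, "tz": 0, "wx": 0, "wy": 0, "wz": 0, "gripper": 0},
  {"tx": 2.5, "ty": -1, "tz": 7, "wx": 0, "wy": 0, "wz": 0, "gripper": 0},
  {"tx": 2.5, "ty": -1, "tz": 14, "wx": 0, "wy": 0, "wz": 0, "gripper": 0},
  {"tx": 2.5, "ty": -1, "tz": 20, "wx": 0, "wy": 0, "wz": 0, "gripper": 0},
  {"tx": 2.5, "ty": -1, "tz": 25, "wx": 0, "wy": 0, "wz": 0, "gripper": 0},
])

```text
time: 9.58
position: [0.5549, -0.2733, 0.1173]
tool_rot: [-0.143, -3.137, -0.001]
ft_force: [0.2, -0.1, -1.4]
grip_width: 0.178
grip_force: 30.0
```

Request:
jog_arm([
  {"tx": 0, "ty": 0, "tz": 2, "wx": 0, "wy": 0, "wz": 0, "gripper": 0},
  {"tx": 0, "ty": 0, "tz": 4, "wx": 0, "wy": 0, "wz": 0, "gripper": 0},
  {"tx": 0, "ty": 0, "tz": 6, "wx": 0, "wy": 0, "wz": 0, "gripper": 0},
  {"tx": 0, "ty": 0, "tz": 8, "wx": 0, "wy": 0, "wz": 0, "gripper": 0},
  {"tx": 0, "ty": 0, "tz": 8, "wx": 0, "wy": 0, "wz": 0, "gripper": 0},
])

```text
time: 10.0
position: [0.5554, -0.2733, 0.1103]
tool_rot: [-0.142, -3.138, -0.0]
ft_force: [-0.5, 0.3, -2.2]
grip_width: 0.179
grip_force: 30.0
```

```bash
python3 plan.py; python3 -c "
from h import *
cam('top')
print(np.round(ctrl.get_state()['ft_force'],1),np.round(ctrl.get_state()['torque'],2))"; python3 plan.py
```

```text
t 10.0 p [ 0.5554 -0.2733  0.1103] yaw 3.0509 zaxis [-0.  0. -1.] q [ 1.07  0.46 -0.83  1.64  0.36  1.2   1.64] F [-0.5  0.3 -2.2] grip 0.179 30.0
[-0.2 -0.1 -1.8] [ 0.11 -0.18  0.03]
t 10.05 p [ 0.5554 -0.2733  0.1105] yaw 3.0508 zaxis [-0. -0. -1.] q [ 1.07  0.46 -0.83  1.64  0.36  1.2   1.64] F [-0.2 -0.1 -1.8] grip 0.175 30.0
```

Request:
jog_arm([
  {"tx": 0, "ty": 0, "tz": 1, "wx": 0, "wy": 0, "wz": 0, "gripper": 0},
  {"tx": 0, "ty": 0, "tz": 2, "wx": 0, "wy": 0, "wz": 0, "gripper": 0},
  {"tx": 0, "ty": 0, "tz": 3, "wx": 0, "wy": 0, "wz": 0, "gripper": 0},
  {"tx": 0, "ty": 0, "tz": 4, "wx": 0, "wy": 0, "wz": 0, "gripper": 0},
  {"tx": 0, "ty": 0, "tz": 5, "wx": 0, "wy": 0, "wz": 0, "gripper": 0},
])

```text
time: 10.47
position: [0.5554, -0.2734, 0.1055]
tool_rot: [0.143, 3.138, -0.0]
ft_force: [-0.2, 0.7, -2.4]
grip_width: 0.179
grip_force: 30.0
```

Request:
jog_arm([
  {"tx": 0, "ty": 0, "tz": 1, "wx": 0, "wy": 0, "wz": 0, "gripper": 0},
  {"tx": 0, "ty": 0, "tz": 2, "wx": 0, "wy": 0, "wz": 0, "gripper": 0},
  {"tx": 0, "ty": 0, "tz": 3, "wx": 0, "wy": 0, "wz": 0, "gripper": 0},
  {"tx": 0, "ty": 0, "tz": 4, "wx": 0, "wy": 0, "wz": 0, "gripper": 0},
  {"tx": 0, "ty": 0, "tz": 4, "wx": 0, "wy": 0, "wz": 0, "gripper": 0},
])

```text
time: 10.88
position: [0.5553, -0.2733, 0.1013]
tool_rot: [-0.143, -3.138, -0.0]
ft_force: [-0.4, -0.6, -2.7]
grip_width: 0.181
grip_force: 30.0
```

```bash
python3 plan.py; python3 -c "
from h import *
print(np.round(ctrl.get_state()['torque'],2))"
```

```text
t 10.88 p [ 0.5553 -0.2733  0.1013] yaw 3.0508 zaxis [-0.  0. -1.] q [ 1.06  0.47 -0.83  1.65  0.37  1.18  1.63] F [-0.4 -0.6 -2.7] grip 0.181 30.0
[ 0.14 -0.22  0.  ]
```

Request:
jog_arm([
  {"tx": 0, "ty": 0, "tz": 1.5, "wx": 0, "wy": 0, "wz": 0, "gripper": 0},
  {"tx": 0, "ty": 0, "tz": 3, "wx": 0, "wy": 0, "wz": 0, "gripper": 0},
  {"tx": 0, "ty": 0, "tz": 4.5, "wx": 0, "wy": 0, "wz": 0, "gripper": 0},
  {"tx": 0, "ty": 0, "tz": 6, "wx": 0, "wy": 0, "wz": 0, "gripper": 0},
  {"tx": 0, "ty": 0, "tz": 6, "wx": 0, "wy": 0, "wz": 0, "gripper": 0},
])

```text
time: 11.3
position: [0.5552, -0.2733, 0.0951]
tool_rot: [-0.142, -3.138, -0.0]
ft_force: [0.2, 0.3, -2.7]
grip_width: 0.184
grip_force: 30.0
```

Request:
jog_arm([
  {"tx": 0, "ty": 0, "tz": 0.5, "wx": 0, "wy": 0, "wz": 0, "gripper": 0},
  {"tx": 0, "ty": 0, "tz": 1, "wx": 0, "wy": 0, "wz": 0, "gripper": 0},
  {"tx": 0, "ty": 0, "tz": 1.5, "wx": 0, "wy": 0, "wz": 0, "gripper": 0},
  {"tx": 0, "ty": 0, "tz": 1.5, "wx": 0, "wy": 0, "wz": 0, "gripper": 0},
  {"tx": 0, "ty": 0, "tz": 1.5, "wx": 0, "wy": 0, "wz": 0, "gripper": 0},
])

```text
time: 11.72
position: [0.5556, -0.2733, 0.0945]
tool_rot: [0.142, 3.138, -0.001]
ft_force: [-0.9, -0.3, 1.5]
grip_width: 0.184
grip_force: 30.0
```

```bash
python3 plan.py
```

```text
t 11.72 p [ 0.5556 -0.2733  0.0945] yaw 3.0509 zaxis [ 0. -0. -1.] q [ 1.06  0.47 -0.82  1.66  0.37  1.17  1.63] F [-0.9 -0.3  1.5] grip 0.184 30.0
```

Request:
jog_arm([
  {"tx": 0, "ty": 0, "tz": 0, "wx": 0, "wy": 0, "wz": 0, "gripper": 0.5},
  {"tx": 0, "ty": 0, "tz": 0, "wx": 0, "wy": 0, "wz": 0, "gripper": 0.5},
  {"tx": 0, "ty": 0, "tz": 0, "wx": 0, "wy": 0, "wz": 0, "gripper": 0.5},
  {"tx": 0, "ty": 0, "tz": 0, "wx": 0, "wy": 0, "wz": 0, "gripper": 0.5},
  {"tx": 0, "ty": 0, "tz": -10, "wx": 0, "wy": 0, "wz": 0, "gripper": 0.5},
])

```text
time: 12.13
position: [0.5541, -0.2729, 0.1025]
tool_rot: [-0.142, -3.135, -0.002]
ft_force: [-0.2, 0.2, 0.3]
grip_width: 0.455
grip_force: 0.0
```

Request:
jog_arm([
  {"tx": 0, "ty": 0, "tz": -20, "wx": 0, "wy": 0, "wz": 0, "gripper": 0.5},
  {"tx": 0, "ty": 0, "tz": -45, "wx": 0, "wy": 0, "wz": 0, "gripper": 0.5},
  {"tx": 0, "ty": 0, "tz": -70, "wx": 0, "wy": 0, "wz": 0, "gripper": 0.5},
  {"tx": 0, "ty": 0, "tz": -70, "wx": 0, "wy": 0, "wz": 0.1, "gripper": 0.5},
  {"tx": 0, "ty": 0, "tz": -70, "wx": 0, "wy": 0, "wz": 0.2, "gripper": 0.5},
])

```text
time: 12.55
position: [0.5569, -0.2736, 0.1771]
tool_rot: [0.462, 3.103, -0.002]
ft_force: [-0.6, -1.0, -0.8]
grip_width: 0.499
grip_force: 0.0
```

```bash
python3 -c "
from h import *
cam('top')
I=cam('scene')
cv2.imwrite('pics/on2.png',cv2.resize(I['color'][140:260,180:320],None,fx=5,fy=5,interpolation=cv2.INTER_CUBIC))"; python3 plan.py .6104,-.3334,.13,2.3 .6104,-.3334,.06,2.3
```

```text
t 12.65 p [ 0.5558 -0.2734  0.1753] yaw 2.8505 zaxis [ 0.001 -0.001 -1.   ] q [ 1.06  0.39 -0.82  1.57  0.29  1.3   1.48] F [ 0.3 -0.8 -0.3] grip 0.498 0.0
.6104,-.3334,.13,2.3 -> [-69.4 -41.7  45.5] [-0.     0.002  0.55 ]
.6104,-.3334,.06,2.3 -> [-0. -0. 70.] [0. 0. 0.]
```

View pics/on2.png

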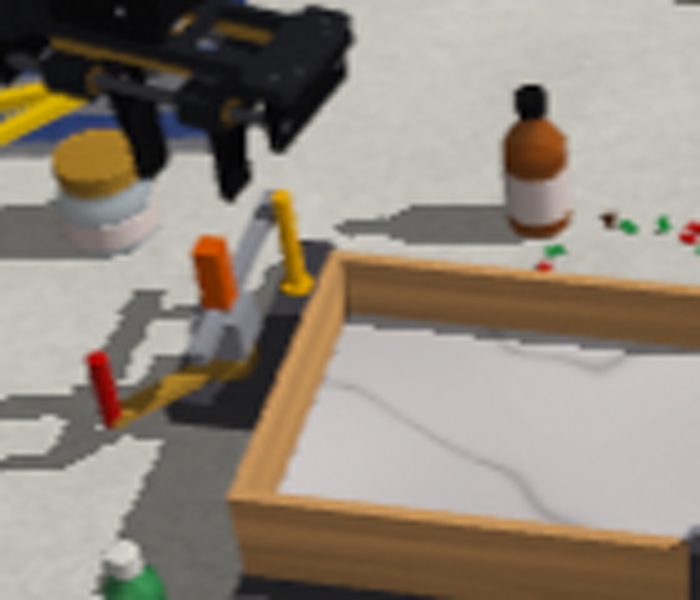

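The key is seated upright on the screw, with its arm behind the yellow post. The red pin is still at crop (98,370). Now the pin.

Request:
jog_arm([
  {"tx": -14, "ty": -8, "tz": 0, "wx": 0, "wy": 0, "wz": 0.11, "gripper": 0.5},
  {"tx": -28, "ty": -17, "tz": 0, "wx": 0, "wy": 0, "wz": 0.22, "gripper": 0.5},
  {"tx": -42, "ty": -25, "tz": 15, "wx": 0, "wy": 0, "wz": 0.33, "gripper": 0.5},
  {"tx": -56, "ty": -34, "tz": 30, "wx": 0, "wy": 0, "wz": 0.44, "gripper": 0.5},
  {"tx": -70, "ty": -42, "tz": 45, "wx": 0, "wy": 0, "wz": 0.55, "gripper": 0.5},
])

```text
time: 13.07
position: [0.6109, -0.3345, 0.1287]
tool_rot: [1.285, 2.866, -0.001]
ft_force: [0.1, 0.5, 0.8]
grip_width: 0.501
grip_force: 0.0
```

Request:
jog_arm([
  {"tx": 0, "ty": 0, "tz": 0, "wx": 0, "wy": 0, "wz": 0, "gripper": 0.5},
  {"tx": 0, "ty": 0, "tz": 20, "wx": 0, "wy": 0, "wz": 0, "gripper": 0.5},
  {"tx": 0, "ty": 0, "tz": 45, "wx": 0, "wy": 0, "wz": 0, "gripper": 0.5},
  {"tx": 0, "ty": 0, "tz": 70, "wx": 0, "wy": 0, "wz": 0, "gripper": 0.5},
  {"tx": 0, "ty": 0, "tz": 70, "wx": 0, "wy": 0, "wz": 0, "gripper": 0.5},
])

```text
time: 13.48
position: [0.6068, -0.3317, 0.0541]
tool_rot: [-1.272, -2.863, -0.001]
ft_force: [-1.3, 0.4, -1.7]
grip_width: 0.505
grip_force: 0.0
```

Request:
jog_arm([
  {"tx": 0, "ty": 0, "tz": 0, "wx": 0, "wy": 0, "wz": 0, "gripper": 0.08},
  {"tx": 0, "ty": 0, "tz": 0, "wx": 0, "wy": 0, "wz": 0, "gripper": 0.08},
  {"tx": 0, "ty": 0, "tz": 0, "wx": 0, "wy": 0, "wz": 0, "gripper": 0.08},
  {"tx": 0, "ty": 0, "tz": 0, "wx": 0, "wy": 0, "wz": 0, "gripper": 0.08},
  {"tx": 0, "ty": 0, "tz": 0, "wx": 0, "wy": 0, "wz": 0, "gripper": 0.08},
], grip_force=10)

```text
time: 13.9
position: [0.6112, -0.334, 0.0607]
tool_rot: [1.281, 2.866, -0.001]
ft_force: [-0.4, -0.1, -0.3]
grip_width: 0.208
grip_force: 0.0
```

Request:
jog_arm([
  {"tx": 0, "ty": 0, "tz": 0, "wx": 0, "wy": 0, "wz": 0, "gripper": 0.08},
  {"tx": 0, "ty": 0, "tz": 0, "wx": 0, "wy": 0, "wz": 0, "gripper": 0.08},
  {"tx": 0, "ty": 0, "tz": 0, "wx": 0, "wy": 0, "wz": 0, "gripper": 0.08},
  {"tx": 0, "ty": 0, "tz": 0, "wx": 0, "wy": 0, "wz": 0, "gripper": 0.08},
  {"tx": 0, "ty": 0, "tz": 0, "wx": 0, "wy": 0, "wz": 0, "gripper": 0.08},
])

```text
time: 14.32
position: [0.6111, -0.3339, 0.06]
tool_rot: [1.281, 2.867, -0.0]
ft_force: [0.1, 0.2, 5.0]
grip_width: 0.131
grip_force: 10.0
```

```bash
python3 - <<'E'
import numpy as np
# arc waypoints about screw axis
c=np.array([.5563,-.2733]); p=np.array([.6104,-.3334])-c; a0=np.arctan2(p[1],p[0]); print(np.degrees(a0),np.hypot(*p))
for d in (0,.15,.3,.45,.6,.75,.9,1.055,1.1): print(d,(c+.08*np.array([np.cos(a0-d),np.sin(a0-d)])).round(4), round(2.3-d,3))
E
python3 plan.py
```

```text
-48.0075208639267 0.08086297051184801
0 [ 0.6098 -0.3328] 2.3
0.15 [ 0.6003 -0.3401] 2.15
0.3 [ 0.5899 -0.3459] 2.0
0.45 [ 0.5786 -0.3501] 1.85
0.6 [ 0.5669 -0.3526] 1.7
0.75 [ 0.5549 -0.3533] 1.55
0.9 [ 0.543  -0.3522] 1.4
1.055 [ 0.531  -0.3492] 1.245
1.1 [ 0.5276 -0.348 ] 1.2
t 14.32 p [ 0.6111 -0.3339  0.06  ] yaw 2.3008 zaxis [ 0.001 -0.001 -1.   ] q [ 0.91  0.61 -0.64  1.48  0.38  1.17  0.94] F [0.1 0.2 5. ] grip 0.131 10.0
```

Request:
jog_arm([
  {"tx": 0.1, "ty": -4.8, "tz": 0, "wx": 0, "wy": 0, "wz": 0.06, "gripper": 0.08},
  {"tx": 0.6, "ty": -9.6, "tz": 0, "wx": 0, "wy": 0, "wz": 0.12, "gripper": 0.08},
  {"tx": 1.3, "ty": -14.3, "tz": 0, "wx": 0, "wy": 0, "wz": 0.18, "gripper": 0.08},
  {"tx": 2.3, "ty": -19, "tz": 0, "wx": 0, "wy": 0, "wz": 0.24, "gripper": 0.08},
  {"tx": 3.6, "ty": -23.6, "tz": 0, "wx": 0, "wy": 0, "wz": 0.3, "gripper": 0.08},
])

```text
time: 14.73
position: [0.5924, -0.3467, 0.06]
tool_rot: [1.697, 2.639, 0.003]
ft_force: [3.5, -0.4, 2.8]
grip_width: 0.131
grip_force: 10.0
```

Request:
jog_arm([
  {"tx": 0.1, "ty": -4.8, "tz": 0, "wx": 0, "wy": 0, "wz": 0.06, "gripper": 0.08},
  {"tx": 0.6, "ty": -9.6, "tz": 0, "wx": 0, "wy": 0, "wz": 0.12, "gripper": 0.08},
  {"tx": 1.3, "ty": -14.3, "tz": 0, "wx": 0, "wy": 0, "wz": 0.18, "gripper": 0.08},
  {"tx": 2.3, "ty": -19, "tz": 0, "wx": 0, "wy": 0, "wz": 0.24, "gripper": 0.08},
  {"tx": 3.6, "ty": -23.6, "tz": 0, "wx": 0, "wy": 0, "wz": 0.3, "gripper": 0.08},
])

```text
time: 15.15
position: [0.5693, -0.354, 0.06]
tool_rot: [2.072, 2.355, 0.002]
ft_force: [4.0, -1.3, 2.6]
grip_width: 0.131
grip_force: 10.0
```

```bash
python3 plan.py .5669,-.3526,.06,1.7
```

```text
t 15.15 p [ 0.5693 -0.354   0.06  ] yaw 1.6983 zaxis [ 0.004 -0.002 -1.   ] q [ 0.91  0.53 -0.53  1.56  0.29  1.12  0.45] F [ 4.  -1.3  2.6] grip 0.131 10.0
.5669,-.3526,.06,1.7 -> [ 1.7 -2.3 -0. ] [ 0.004  0.002 -0.002]
```

Request:
jog_arm([
  {"tx": 0.1, "ty": -4.8, "tz": 0, "wx": 0, "wy": 0, "wz": 0.06, "gripper": 0.08},
  {"tx": 0.6, "ty": -9.6, "tz": 0, "wx": 0, "wy": 0, "wz": 0.12, "gripper": 0.08},
  {"tx": 1.3, "ty": -14.3, "tz": 0, "wx": 0, "wy": 0, "wz": 0.18, "gripper": 0.08},
  {"tx": 2.3, "ty": -19, "tz": 0, "wx": 0, "wy": 0, "wz": 0.24, "gripper": 0.08},
  {"tx": 3.6, "ty": -23.6, "tz": 0, "wx": 0, "wy": 0, "wz": 0.3, "gripper": 0.08},
])

```text
time: 15.57
position: [0.5451, -0.3541, 0.06]
tool_rot: [2.402, 2.018, 0.002]
ft_force: [3.1, -1.8, 2.2]
grip_width: 0.133
grip_force: 10.0
```

Request:
jog_arm([
  {"tx": 0.1, "ty": -2.4, "tz": 0, "wx": 0, "wy": 0, "wz": 0.03, "gripper": 0.08},
  {"tx": 0.2, "ty": -4.8, "tz": 0, "wx": 0, "wy": 0, "wz": 0.06, "gripper": 0.08},
  {"tx": 0.4, "ty": -7.2, "tz": 0, "wx": 0, "wy": 0, "wz": 0.09, "gripper": 0.08},
  {"tx": 0.6, "ty": -9.6, "tz": 0, "wx": 0, "wy": 0, "wz": 0.12, "gripper": 0.08},
  {"tx": 0.9, "ty": -12, "tz": 0, "wx": 0, "wy": 0, "wz": 0.15, "gripper": 0.08},
])

```text
time: 15.98
position: [0.5333, -0.3514, 0.06]
tool_rot: [2.545, 1.834, 0.002]
ft_force: [2.5, -2.4, 1.4]
grip_width: 0.136
grip_force: 10.0
```

```bash
python3 plan.py .531,-.3492,.06,1.245
```

```text
t 15.98 p [ 0.5333 -0.3514  0.06  ] yaw 1.2491 zaxis [ 0.004 -0.003 -1.   ] q [ 0.9   0.46 -0.45  1.65  0.22  1.08  0.06] F [ 2.5 -2.4  1.4] grip 0.136 10.0
.531,-.3492,.06,1.245 -> [ 1.4 -2.9 -0. ] [0.004 0.002 0.004]
```

Request:
jog_arm([
  {"tx": 0.1, "ty": -1.6, "tz": 0, "wx": 0, "wy": 0, "wz": 0.02, "gripper": 0.08},
  {"tx": 0.2, "ty": -3.2, "tz": 0, "wx": 0, "wy": 0, "wz": 0.04, "gripper": 0.08},
  {"tx": 0.2, "ty": -4.8, "tz": 0, "wx": 0, "wy": 0, "wz": 0.06, "gripper": 0.08},
  {"tx": 0.2, "ty": -4.8, "tz": 0, "wx": 0, "wy": 0, "wz": 0.06, "gripper": 0.08},
  {"tx": 0.2, "ty": -4.8, "tz": 0, "wx": 0, "wy": 0, "wz": 0.06, "gripper": 0.08},
])

```text
time: 16.4
position: [0.5277, -0.3494, 0.0599]
tool_rot: [2.6, 1.76, -0.0]
ft_force: [2.4, -4.7, 6.3]
grip_width: 0.132
grip_force: 10.0
```

```bash
python3 plan.py
```

```text
t 16.4 p [ 0.5277 -0.3494  0.0599] yaw 1.1902 zaxis [ 0.001 -0.002 -1.   ] q [ 0.89  0.44 -0.44  1.66  0.21  1.08  0.01] F [ 2.4 -4.7  6.3] grip 0.132 10.0
```

Request:
jog_arm([
  {"tx": 0.1, "ty": -1.5, "tz": 0, "wx": 0, "wy": 0, "wz": 0.02, "gripper": 0.08},
  {"tx": 0.2, "ty": -3, "tz": 0, "wx": 0, "wy": 0, "wz": 0.04, "gripper": 0.08},
  {"tx": 0.2, "ty": -3, "tz": 0, "wx": 0, "wy": 0, "wz": 0.04, "gripper": 0.08},
  {"tx": 0.2, "ty": -3, "tz": 0, "wx": 0, "wy": 0, "wz": 0.04, "gripper": 0.08},
  {"tx": 0.2, "ty": -3, "tz": 0, "wx": 0, "wy": 0, "wz": 0.04, "gripper": 0.08},
])

```text
time: 16.82
position: [0.5249, -0.3483, 0.0599]
tool_rot: [2.634, 1.708, -0.001]
ft_force: [1.3, -4.9, 6.1]
grip_width: 0.131
grip_force: 10.0
```

```bash
python3 plan.py
```

```text
t 16.82 p [ 0.5249 -0.3483  0.0599] yaw 1.1502 zaxis [ 0.001 -0.002 -1.   ] q [ 0.89  0.44 -0.43  1.67  0.21  1.08 -0.03] F [ 1.3 -4.9  6.1] grip 0.131 10.0
```

```bash
python3 -c "
from h import *
T=cam('top')
I=cam('scene')
a=cv2.resize(T['color'][160:250,360:440],None,fx=5,fy=5,interpolation=cv2.INTER_CUBIC);b=cv2.resize(I['color'][150:240,185:265],None,fx=5,fy=5,interpolation=cv2.INTER_CUBIC)
cv2.imwrite('pics/nut1.png',np.hstack([a,b]))"; python3 plan.py
```

```text
t 16.92 p [ 0.5249 -0.3483  0.0599] yaw 1.1502 zaxis [ 0.001 -0.002 -1.   ] q [ 0.89  0.44 -0.43  1.67  0.21  1.08 -0.03] F [ 1.  -4.3  6.5] grip 0.131 10.0
```

View pics/nut1.png

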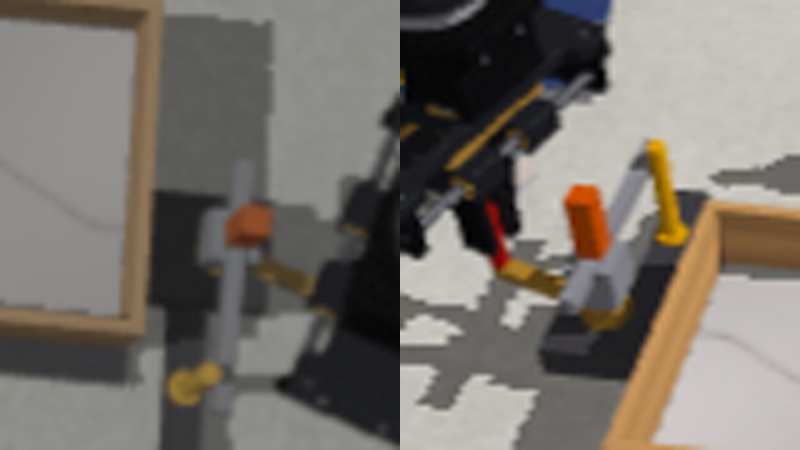

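The key is still on and its arm rests against the post. The lever (top crop (262,268)→(308,288)) is at about 72° of turn, with no clear hard stop yet, so I'll push further.

Request:
jog_arm([
  {"tx": 0, "ty": -1.5, "tz": 0, "wx": 0, "wy": 0, "wz": 0.02, "gripper": 0.08},
  {"tx": 0, "ty": -3, "tz": 0, "wx": 0, "wy": 0, "wz": 0.04, "gripper": 0.08},
  {"tx": 0, "ty": -4, "tz": 0, "wx": 0, "wy": 0, "wz": 0.05, "gripper": 0.08},
  {"tx": 0, "ty": -4, "tz": 0, "wx": 0, "wy": 0, "wz": 0.05, "gripper": 0.08},
  {"tx": 0, "ty": -4, "tz": 0, "wx": 0, "wy": 0, "wz": 0.05, "gripper": 0.08},
], grip_force=20)

```text
time: 17.33
position: [0.5213, -0.3465, 0.0599]
tool_rot: [2.676, 1.641, -0.001]
ft_force: [1.8, -4.5, 5.8]
grip_width: 0.127
grip_force: 20.0
```

```bash
python3 plan.py
```

```text
t 17.33 p [ 0.5213 -0.3465  0.0599] yaw 1.1002 zaxis [ 0.001 -0.002 -1.   ] q [ 0.89  0.43 -0.43  1.68  0.2   1.07 -0.07] F [ 1.8 -4.5  5.8] grip 0.127 20.0
```

Request:
jog_arm([
  {"tx": 0, "ty": -1.5, "tz": 0, "wx": 0, "wy": 0, "wz": 0.02, "gripper": 0.08},
  {"tx": 0, "ty": -3, "tz": 0, "wx": 0, "wy": 0, "wz": 0.04, "gripper": 0.08},
  {"tx": 0, "ty": -4, "tz": 0, "wx": 0, "wy": 0, "wz": 0.05, "gripper": 0.08},
  {"tx": 0, "ty": -4, "tz": 0, "wx": 0, "wy": 0, "wz": 0.05, "gripper": 0.08},
  {"tx": 0, "ty": -4, "tz": 0, "wx": 0, "wy": 0, "wz": 0.05, "gripper": 0.08},
])

```text
time: 17.75
position: [0.5177, -0.3447, 0.0599]
tool_rot: [2.716, 1.574, -0.0]
ft_force: [2.3, -4.1, 5.0]
grip_width: 0.127
grip_force: 20.0
```

```bash
python3 plan.py
```

```text
t 17.75 p [ 0.5177 -0.3447  0.0599] yaw 1.0502 zaxis [ 0.001 -0.002 -1.   ] q [ 0.88  0.42 -0.42  1.69  0.19  1.07 -0.12] F [ 2.3 -4.1  5. ] grip 0.127 20.0
```

Request:
jog_arm([
  {"tx": 0, "ty": -1.5, "tz": 0, "wx": 0, "wy": 0, "wz": 0.02, "gripper": 0.08},
  {"tx": 0, "ty": -3, "tz": 0, "wx": 0, "wy": 0, "wz": 0.04, "gripper": 0.08},
  {"tx": 0, "ty": -4, "tz": 0, "wx": 0, "wy": 0, "wz": 0.05, "gripper": 0.08},
  {"tx": 0, "ty": -4, "tz": 0, "wx": 0, "wy": 0, "wz": 0.05, "gripper": 0.08},
  {"tx": 0, "ty": -4, "tz": 0, "wx": 0, "wy": 0, "wz": 0.05, "gripper": 0.08},
])

```text
time: 18.17
position: [0.5142, -0.3427, 0.0599]
tool_rot: [2.755, 1.505, -0.0]
ft_force: [1.3, -4.6, 5.3]
grip_width: 0.131
grip_force: 20.0
```

```bash
python3 plan.py
```

```text
t 18.17 p [ 0.5142 -0.3427  0.0599] yaw 1.0002 zaxis [ 0.001 -0.002 -1.   ] q [ 0.88  0.41 -0.41  1.7   0.19  1.06 -0.16] F [ 1.3 -4.6  5.3] grip 0.131 20.0
```

```bash
python3 -c "
from h import *
T=cam('top')
I=cam('scene')
a=cv2.resize(T['color'][170:245,375:435],None,fx=6.6,fy=6.6,interpolation=cv2.INTER_CUBIC);b=cv2.resize(I['color'][165:240,195:255],None,fx=6.6,fy=6.6,interpolation=cv2.INTER_CUBIC)
cv2.imwrite('pics/nut2.png',np.hstack([a,b]))
s=np.array([.5563,-.2733,0])
for z in(.05,.084,.128): print(z,[((proj(im,s+[0,0,z])-o)*6.6).round() for im,o in((T,(375,170)),(I,(195,165)))])
"
```

```text
0.05 [array([191., 255.]), array([201., 284.])]
0.084 [array([208., 241.]), array([189., 230.])]
0.128 [array([231., 221.]), array([173., 156.])]
```

View pics/nut2.png

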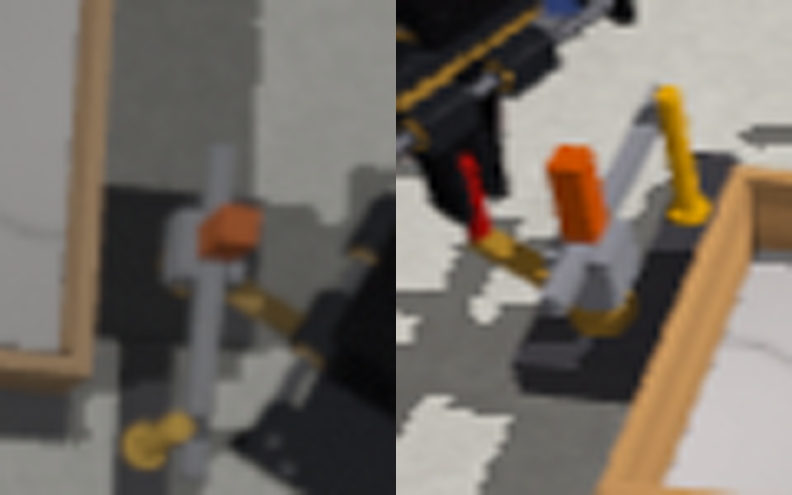

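The key is still down and against the post. The red pin between the fingers shows at scene crop (468,155)→(482,235), which I'll compare with the TCP to see where the pin really is.

```bash
python3 -c "
from h import *
I=cam('scene');T=cam('top')
for n,p in dict(tcp=(.5142,-.3427),old=(.5213,-.3465),o2=(.5277,-.3494)).items():
  print(n,[((proj(I,[*p,z])-(195,165))*6.6+(396,0)).round() for z in(.087,.06,.036)],((proj(T,[*p,.036])-(375,170))*6.6).round())
print(((proj(T,[.5563,-.2733,.036])-(375,170))*6.6).round())
g=I['color'].astype(int);m=(g[:,:,2]>150)&(g[:,:,1]<60)&(g[:,:,0]<70);m[:, :190]=0;m[:,260:]=0
v,u=np.nonzero(m[165:240]);v+=165
print(len(u),[(vv,u[v==vv].min(),u[v==vv].max()) for vv in sorted(set(v))])
# expected key bar end (long) if yaw=station-0.035
for y in(-.0906,-.126,-.2):
  q=np.array([.5563,-.2733])-.105*np.array([np.cos(y),np.sin(y)]); print(y,((proj(T,[*q,.084])-(375,170))*6.6).round())
"; python3 plan.py
```

```text
tcp [array([456., 157.]), array([467., 200.]), array([477., 238.])] [338. 351.]
old [array([444., 167.]), array([455., 210.]), array([465., 248.])] [345. 336.]
o2 [array([434., 176.]), array([445., 219.]), array([455., 257.])] [351. 322.]
[184. 260.]
5 [(np.int64(189), np.int64(205), np.int64(205)), (np.int64(194), np.int64(223), np.int64(223)), (np.int64(198), np.int64(224), np.int64(224)), (np.int64(199), np.int64(208), np.int64(224))]
-0.0906 [196. 476.]
-0.126 [188. 475.]
-0.2 [170. 472.]
t 18.37 p [ 0.5142 -0.3427  0.0599] yaw 1.0003 zaxis [ 0.001 -0.002 -1.   ] q [ 0.88  0.41 -0.41  1.7   0.19  1.06 -0.16] F [ 1.  -4.   6.3] grip 0.133 20.0
```

Request:
jog_arm([
  {"tx": 0, "ty": -1.5, "tz": 0, "wx": 0, "wy": 0, "wz": 0.02, "gripper": 0.08},
  {"tx": 0, "ty": -3, "tz": 0, "wx": 0, "wy": 0, "wz": 0.04, "gripper": 0.08},
  {"tx": 0, "ty": -4, "tz": 0, "wx": 0, "wy": 0, "wz": 0.05, "gripper": 0.08},
  {"tx": 0, "ty": -4, "tz": 0, "wx": 0, "wy": 0, "wz": 0.05, "gripper": 0.08},
  {"tx": 0, "ty": -4, "tz": 0, "wx": 0, "wy": 0, "wz": 0.05, "gripper": 0.08},
])

```text
time: 18.78
position: [0.512, -0.3412, 0.0599]
tool_rot: [2.789, 1.435, 0.002]
ft_force: [4.2, -6.1, 3.8]
grip_width: 0.133
grip_force: 20.0
```

```bash
python3 plan.py
```

```text
t 18.78 p [ 0.512  -0.3412  0.0599] yaw 0.9504 zaxis [ 0.003 -0.003 -1.   ] q [ 0.87  0.4  -0.4   1.71  0.18  1.06 -0.21] F [ 4.2 -6.1  3.8] grip 0.133 20.0
```

Request:
jog_arm([
  {"tx": 0, "ty": -1, "tz": 0, "wx": 0, "wy": 0, "wz": 0, "gripper": 0.08},
  {"tx": 0, "ty": -2, "tz": 0, "wx": 0, "wy": 0, "wz": 0, "gripper": 0.08},
  {"tx": 0, "ty": -3, "tz": 0, "wx": 0, "wy": 0, "wz": 0, "gripper": 0.08},
  {"tx": 0, "ty": -3, "tz": 0, "wx": 0, "wy": 0, "wz": 0, "gripper": 0.08},
  {"tx": 0, "ty": -3, "tz": 0, "wx": 0, "wy": 0, "wz": 0, "gripper": 0.08},
])

```text
time: 19.2
position: [0.5107, -0.3404, 0.06]
tool_rot: [2.787, 1.434, 0.005]
ft_force: [7.7, -8.1, 0.2]
grip_width: 0.129
grip_force: 20.0
```

```bash
python3 plan.py
```

```text
t 19.2 p [ 0.5107 -0.3404  0.06  ] yaw 0.9502 zaxis [ 0.006 -0.005 -1.   ] q [ 0.88  0.4  -0.4   1.72  0.18  1.05 -0.21] F [ 7.7 -8.1  0.2] grip 0.129 20.0
```

Hard stop: the force rose to 11 N with hardly any motion. Releasing, then fetching the key.

Request:
jog_arm([
  {"tx": 0, "ty": 3, "tz": 0, "wx": 0, "wy": 0, "wz": 0, "gripper": 0.45},
  {"tx": 0, "ty": 3, "tz": 0, "wx": 0, "wy": 0, "wz": 0, "gripper": 0.45},
  {"tx": 0, "ty": 3, "tz": 0, "wx": 0, "wy": 0, "wz": 0, "gripper": 0.45},
  {"tx": 0, "ty": 3, "tz": -10, "wx": 0, "wy": 0, "wz": 0, "gripper": 0.45},
  {"tx": 0, "ty": 3, "tz": -40, "wx": 0, "wy": 0, "wz": 0, "gripper": 0.45},
])

```text
time: 19.62
position: [0.5063, -0.3358, 0.0941]
tool_rot: [-2.782, -1.434, 0.009]
ft_force: [-0.9, -0.4, -0.7]
grip_width: 0.404
grip_force: 0.0
```

Request:
jog_arm([
  {"tx": 0, "ty": 0, "tz": -30, "wx": 0, "wy": 0, "wz": -0.1, "gripper": 0.5},
  {"tx": 0, "ty": 0, "tz": -60, "wx": 0, "wy": 0, "wz": -0.2, "gripper": 0.5},
  {"tx": 0, "ty": 0, "tz": -80, "wx": 0, "wy": 0, "wz": -0.3, "gripper": 0.5},
  {"tx": 0, "ty": 0, "tz": -80, "wx": 0, "wy": 0, "wz": -0.4, "gripper": 0.5},
  {"tx": 0, "ty": 0, "tz": -80, "wx": 0, "wy": 0, "wz": -0.5, "gripper": 0.5},
])

```text
time: 20.03
position: [0.5108, -0.3384, 0.181]
tool_rot: [2.344, 2.091, 0.0]
ft_force: [0.4, 0.6, -0.9]
grip_width: 0.502
grip_force: 0.0
```

```bash
python3 -c "
from h import *
T=cam('top')
I=cam('scene')
a=cv2.resize(T['color'][170:245,375:435],None,fx=6.6,fy=6.6,interpolation=cv2.INTER_CUBIC);b=cv2.resize(I['color'][165:240,195:255],None,fx=6.6,fy=6.6,interpolation=cv2.INTER_CUBIC)
cv2.imwrite('pics/nut3.png',np.hstack([a,b]))
for q in ([.5563,-.2733,.128],[.5563,-.2733,.084]): print([((proj(im,q)-o)*6.6).round() for im,o in((T,(375,170)),(I,(195-60,165)))])
"; python3 plan.py .556,-.2733,.175,1.45 .556,-.2733,.096,1.45
```

```text
[array([231., 221.]), array([569., 156.])]
[array([208., 241.]), array([585., 230.])]
t 20.13 p [ 0.51   -0.3382  0.1791] yaw 1.4518 zaxis [-0.002  0.001 -1.   ] q [ 0.95  0.3  -0.5   1.59  0.15  1.28  0.31] F [-0.1  0.4 -0.1] grip 0.498 0.0
.556,-.2733,.175,1.45 -> [69.9 38.   4.1] [-0.002 -0.001  0.002]
.556,-.2733,.096,1.45 -> [ 0. -0. 79.] [0. 0. 0.]
```

View pics/nut3.png

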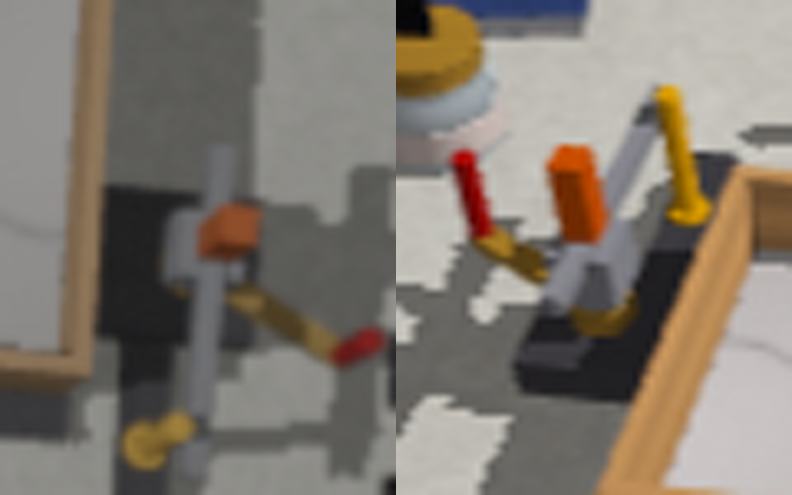

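```bash
python3 -c "
from h import *
from scipy.optimize import least_squares
T=cam('top');I=cam('scene')
a=np.array([375+371/6.6-.4,170+341/6.6-.4]);b=np.array([195+(464-396)/6.6-.4,165+155/6.6-.4])
r=least_squares(lambda p:np.r_[proj(T,[*p,.087])-a,proj(I,[*p,.087])-b],[.51,-.34]);print(r.x,r.fun)
d=r.x-[.5563,-.2733];print(np.hypot(*d),-np.degrees(np.arctan2(d[1],d[0]))-35-5.2)"
```

```text
[ 0.51168153 -0.34140527] [-0.15597591  0.18970039 -0.1716287   0.21714567]
0.08141950965267475 83.03040254315846
```

Request:
jog_arm([
  {"tx": 23, "ty": 13, "tz": 0, "wx": 0, "wy": 0, "wz": 0, "gripper": 0.5},
  {"tx": 46, "ty": 25, "tz": 0, "wx": 0, "wy": 0, "wz": 0, "gripper": 0.5},
  {"tx": 70, "ty": 38, "tz": 0, "wx": 0, "wy": 0, "wz": 0, "gripper": 0.5},
  {"tx": 70, "ty": 38, "tz": 2, "wx": 0, "wy": 0, "wz": 0, "gripper": 0.5},
  {"tx": 70, "ty": 38, "tz": 4, "wx": 0, "wy": 0, "wz": 0, "gripper": 0.5},
])

```text
time: 20.65
position: [0.5576, -0.2714, 0.1746]
tool_rot: [-2.347, -2.086, -0.001]
ft_force: [-0.6, -1.5, -0.3]
grip_width: 0.5
grip_force: 0.0
```

```bash
python3 -c "
from h import *
cam('top');cam('top')"; python3 plan.py .556,-.2733,.096,1.45
```

```text
t 20.75 p [ 0.5558 -0.2747  0.174 ] yaw 1.4492 zaxis [-0.002  0.    -1.   ] q [ 0.84  0.33 -0.53  1.58  0.17  1.28  0.17] F [ 0.1 -0.  -0.2] grip 0.496 0.0
.556,-.2733,.096,1.45 -> [ 1.4  0.3 78. ] [-0.002  0.    -0.001]
```

Request:
jog_arm([
  {"tx": 1, "ty": 0, "tz": 20, "wx": 0, "wy": 0, "wz": 0, "gripper": 0.5},
  {"tx": 1, "ty": 0, "tz": 40, "wx": 0, "wy": 0, "wz": 0, "gripper": 0.5},
  {"tx": 1, "ty": 0, "tz": 60, "wx": 0, "wy": 0, "wz": 0, "gripper": 0.5},
  {"tx": 1, "ty": 0, "tz": 77, "wx": 0, "wy": 0, "wz": 0, "gripper": 0.5},
  {"tx": 1, "ty": 0, "tz": 77, "wx": 0, "wy": 0, "wz": 0, "gripper": 0.5},
])

```text
time: 21.17
position: [0.5531, -0.2741, 0.0938]
tool_rot: [-2.349, -2.076, 0.006]
ft_force: [-0.9, 0.4, -0.7]
grip_width: 0.498
grip_force: 0.0
```

Request:
jog_arm([
  {"tx": 0, "ty": 0, "tz": 0, "wx": 0, "wy": 0, "wz": 0, "gripper": 0.1},
  {"tx": 0, "ty": 0, "tz": 0, "wx": 0, "wy": 0, "wz": 0, "gripper": 0.1},
  {"tx": 0, "ty": 0, "tz": 0, "wx": 0, "wy": 0, "wz": 0, "gripper": 0.1},
  {"tx": 0, "ty": 0, "tz": 0, "wx": 0, "wy": 0, "wz": 0, "gripper": 0.1},
  {"tx": 0, "ty": 0, "tz": 0, "wx": 0, "wy": 0, "wz": 0, "gripper": 0.1},
], grip_force=30)

```text
time: 21.58
position: [0.5575, -0.2737, 0.0992]
tool_rot: [2.35, 2.083, 0.001]
ft_force: [1.2, 0.3, -0.5]
grip_width: 0.205
grip_force: 0.0
```

Request:
jog_arm([
  {"tx": 0, "ty": 0, "tz": 0, "wx": 0, "wy": 0, "wz": 0, "gripper": 0.1},
  {"tx": 0, "ty": 0, "tz": 0, "wx": 0, "wy": 0, "wz": 0, "gripper": 0.1},
  {"tx": 0, "ty": 0, "tz": 0, "wx": 0, "wy": 0, "wz": 0, "gripper": 0.1},
  {"tx": 0, "ty": 0, "tz": 0, "wx": 0, "wy": 0, "wz": 0, "gripper": 0.1},
  {"tx": 0, "ty": 0, "tz": 0, "wx": 0, "wy": 0, "wz": 0, "gripper": 0.1},
])

```text
time: 22.0
position: [0.5572, -0.2735, 0.099]
tool_rot: [2.35, 2.084, -0.0]
ft_force: [-1.6, -0.2, 5.9]
grip_width: 0.181
grip_force: 30.0
```

```bash
python3 plan.py
```

```text
t 22.0 p [ 0.5572 -0.2735  0.099 ] yaw 1.4507 zaxis [ 0.    -0.001 -1.   ] q [ 0.83  0.39 -0.52  1.66  0.21  1.14  0.14] F [-1.6 -0.2  5.9] grip 0.181 30.0
```

Request:
jog_arm([
  {"tx": 0, "ty": 0, "tz": -5, "wx": 0, "wy": 0, "wz": 0, "gripper": 0.1},
  {"tx": 0, "ty": 0, "tz": -12, "wx": 0, "wy": 0, "wz": 0, "gripper": 0.1},
  {"tx": 0, "ty": 0, "tz": -22, "wx": 0, "wy": 0, "wz": 0, "gripper": 0.1},
  {"tx": 0, "ty": 0, "tz": -32, "wx": 0, "wy": 0, "wz": 0, "gripper": 0.1},
  {"tx": 0, "ty": 0, "tz": -40, "wx": 0, "wy": 0, "wz": 0, "gripper": 0.1},
])

```text
time: 22.42
position: [0.557, -0.273, 0.1396]
tool_rot: [2.35, 2.085, 0.0]
ft_force: [0.5, 0.7, -1.4]
grip_width: 0.178
grip_force: 30.0
```

Request:
jog_arm([
  {"tx": 0, "ty": 0, "tz": -25, "wx": 0, "wy": 0, "wz": 0, "gripper": 0.1},
  {"tx": 0, "ty": 0, "tz": -50, "wx": 0, "wy": 0, "wz": 0, "gripper": 0.1},
  {"tx": 0, "ty": 0, "tz": -75, "wx": 0, "wy": 0, "wz": 0, "gripper": 0.1},
  {"tx": 0, "ty": 0, "tz": -96, "wx": 0, "wy": 0, "wz": 0, "gripper": 0.1},
  {"tx": 0, "ty": 0, "tz": -96, "wx": 0, "wy": 0, "wz": 0, "gripper": 0.1},
])

```text
time: 22.83
position: [0.5593, -0.2737, 0.2403]
tool_rot: [2.344, 2.079, 0.005]
ft_force: [1.5, 0.1, -1.3]
grip_width: 0.186
grip_force: 30.0
```

```bash
python3 plan.py .575,-.11,.235,1.2 .585,.05,.235,.9 .595,.21,.235,.6 .5903,.3668,.235,.32
```

```text
t 22.83 p [ 0.5593 -0.2737  0.2403] yaw 1.4511 zaxis [ 0.008 -0.004 -1.   ] q [ 0.85  0.29 -0.54  1.49  0.15  1.39  0.18] F [ 1.5  0.1 -1.3] grip 0.186 30.0
.575,-.11,.235,1.2 -> [164.4  -4.    4.7] [0.008 0.002 0.251]
.585,.05,.235,.9 -> [152.7 -48.7  -0. ] [ 0.  -0.   0.3]
.595,.21,.235,.6 -> [131.5 -91.6  -0. ] [ 0.  -0.   0.3]
.5903,.3668,.235,.32 -> [  84.7 -132.1   -0. ] [ 0.   -0.    0.28]
```

Request:
jog_arm([
  {"tx": 25, "ty": -1, "tz": 0, "wx": 0, "wy": 0, "wz": 0.05, "gripper": 0.1},
  {"tx": 60, "ty": -2, "tz": 0, "wx": 0, "wy": 0, "wz": 0.1, "gripper": 0.1},
  {"tx": 95, "ty": -3, "tz": 0, "wx": 0, "wy": 0, "wz": 0.15, "gripper": 0.1},
  {"tx": 130, "ty": -4, "tz": 0, "wx": 0, "wy": 0, "wz": 0.2, "gripper": 0.1},
  {"tx": 164, "ty": -4, "tz": 0, "wx": 0, "wy": 0, "wz": 0.25, "gripper": 0.1},
])

```text
time: 23.25
position: [0.5717, -0.108, 0.2335]
tool_rot: [-2.593, -1.771, 0.002]
ft_force: [0.4, 0.9, -2.1]
grip_width: 0.178
grip_force: 30.0
```

Request:
jog_arm([
  {"tx": 31, "ty": -10, "tz": 0, "wx": 0, "wy": 0, "wz": 0.06, "gripper": 0.1},
  {"tx": 61, "ty": -20, "tz": 0, "wx": 0, "wy": 0, "wz": 0.12, "gripper": 0.1},
  {"tx": 92, "ty": -30, "tz": 0, "wx": 0, "wy": 0, "wz": 0.18, "gripper": 0.1},
  {"tx": 122, "ty": -39, "tz": 0, "wx": 0, "wy": 0, "wz": 0.24, "gripper": 0.1},
  {"tx": 153, "ty": -49, "tz": 0, "wx": 0, "wy": 0, "wz": 0.3, "gripper": 0.1},
])

```text
time: 23.67
position: [0.5814, 0.0516, 0.2335]
tool_rot: [2.83, 1.363, -0.002]
ft_force: [0.3, -0.4, -3.2]
grip_width: 0.179
grip_force: 30.0
```

Request:
jog_arm([
  {"tx": 26, "ty": -18, "tz": 0, "wx": 0, "wy": 0, "wz": 0.06, "gripper": 0.1},
  {"tx": 53, "ty": -37, "tz": 0, "wx": 0, "wy": 0, "wz": 0.12, "gripper": 0.1},
  {"tx": 79, "ty": -55, "tz": 0, "wx": 0, "wy": 0, "wz": 0.18, "gripper": 0.1},
  {"tx": 105, "ty": -73, "tz": 0, "wx": 0, "wy": 0, "wz": 0.24, "gripper": 0.1},
  {"tx": 131, "ty": -92, "tz": 0, "wx": 0, "wy": 0, "wz": 0.3, "gripper": 0.1},
])

```text
time: 24.08
position: [0.5908, 0.2112, 0.2333]
tool_rot: [3.002, 0.925, -0.002]
ft_force: [-0.2, 0.2, -1.0]
grip_width: 0.183
grip_force: 30.0
```

Request:
jog_arm([
  {"tx": 20, "ty": -31, "tz": 0, "wx": 0, "wy": 0, "wz": 0.07, "gripper": 0.1},
  {"tx": 40, "ty": -62, "tz": 0, "wx": 0, "wy": 0, "wz": 0.14, "gripper": 0.1},
  {"tx": 60, "ty": -94, "tz": 0, "wx": 0, "wy": 0, "wz": 0.21, "gripper": 0.1},
  {"tx": 78, "ty": -122, "tz": 0, "wx": 0, "wy": 0, "wz": 0.28, "gripper": 0.1},
  {"tx": 82, "ty": -128, "tz": 0, "wx": 0, "wy": 0, "wz": 0.3, "gripper": 0.1},
])

```text
time: 24.5
position: [0.5824, 0.3702, 0.2329]
tool_rot: [-3.1, -0.48, 0.005]
ft_force: [-1.1, 0.9, -1.3]
grip_width: 0.183
grip_force: 30.0
```

```bash
python3 -c "
from h import *
[cam('top') for _ in range(4)]"; python3 plan.py .59,.366,.235,.301 .59,.366,.151,.301
```

```text
t 24.7 p [0.5868 0.3609 0.2331] yaw 0.3011 zaxis [-0.001 -0.002 -1.   ] q [-0.14  0.48 -0.66  1.3   0.29  1.46 -2.04] F [ 0.3 -1.4 -1.5] grip 0.18 30.0
.59,.366,.235,.301 -> [ 4.6 -3.9 -1.9] [0.002 0.002 0.   ]
.59,.366,.151,.301 -> [ 0. -0. 84.] [0. 0. 0.]
```

Request:
jog_arm([
  {"tx": 5, "ty": -4, "tz": 0, "wx": 0, "wy": 0, "wz": 0, "gripper": 0.1},
  {"tx": 5, "ty": -4, "tz": 15, "wx": 0, "wy": 0, "wz": 0, "gripper": 0.1},
  {"tx": 5, "ty": -4, "tz": 32, "wx": 0, "wy": 0, "wz": 0, "gripper": 0.1},
  {"tx": 5, "ty": -4, "tz": 46, "wx": 0, "wy": 0, "wz": 0, "gripper": 0.1},
  {"tx": 5, "ty": -4, "tz": 56, "wx": 0, "wy": 0, "wz": 0, "gripper": 0.1},
])

```text
time: 25.12
position: [0.5908, 0.3653, 0.176]
tool_rot: [3.105, 0.467, -0.003]
ft_force: [-1.1, 0.3, -3.0]
grip_width: 0.185
grip_force: 30.0
```

Request:
jog_arm([
  {"tx": 0, "ty": 0, "tz": 6, "wx": 0, "wy": 0, "wz": 0, "gripper": 0.1},
  {"tx": 0, "ty": 0, "tz": 12, "wx": 0, "wy": 0, "wz": 0, "gripper": 0.1},
  {"tx": 0, "ty": 0, "tz": 18, "wx": 0, "wy": 0, "wz": 0, "gripper": 0.1},
  {"tx": 0, "ty": 0, "tz": 22, "wx": 0, "wy": 0, "wz": 0, "gripper": 0.1},
  {"tx": 0, "ty": 0, "tz": 26, "wx": 0, "wy": 0, "wz": 0, "gripper": 0.1},
])

```text
time: 25.53
position: [0.5905, 0.3676, 0.152]
tool_rot: [-3.106, -0.471, -0.001]
ft_force: [-0.6, 0.2, -1.8]
grip_width: 0.185
grip_force: 30.0
```

```bash
python3 plan.py .59,.366,.150,.301
```

```text
t 25.53 p [0.5905 0.3676 0.152 ] yaw 0.3009 zaxis [ 0.001  0.    -1.   ] q [-0.14  0.53 -0.65  1.4   0.32  1.32 -2.07] F [-0.6  0.2 -1.8] grip 0.185 30.0
.59,.366,.150,.301 -> [-1.   1.4  2. ] [-0.    -0.001 -0.   ]
```

Request:
jog_arm([
  {"tx": 0, "ty": 0, "tz": 1, "wx": 0, "wy": 0, "wz": 0, "gripper": 0.1},
  {"tx": 0, "ty": 0, "tz": 2, "wx": 0, "wy": 0, "wz": 0, "gripper": 0.1},
  {"tx": 0, "ty": 0, "tz": 2.5, "wx": 0, "wy": 0, "wz": 0, "gripper": 0.1},
  {"tx": 0, "ty": 0, "tz": 2.5, "wx": 0, "wy": 0, "wz": 0, "gripper": 0.5},
  {"tx": 0, "ty": 0, "tz": 2.5, "wx": 0, "wy": 0, "wz": 0, "gripper": 0.5},
])

```text
time: 25.95
position: [0.5908, 0.3679, 0.1504]
tool_rot: [-3.105, -0.471, -0.002]
ft_force: [-0.8, -0.5, 0.7]
grip_width: 0.259
grip_force: 0.0
```

Request:
jog_arm([
  {"tx": 0, "ty": 0, "tz": 0, "wx": 0, "wy": 0, "wz": 0, "gripper": 0.5},
  {"tx": 0, "ty": 0, "tz": 0, "wx": 0, "wy": 0, "wz": 0, "gripper": 0.5},
  {"tx": 0, "ty": 0, "tz": -15, "wx": 0, "wy": 0, "wz": 0, "gripper": 0.5},
  {"tx": 0, "ty": 0, "tz": -40, "wx": 0, "wy": 0, "wz": 0, "gripper": 0.5},
  {"tx": 0, "ty": 0, "tz": -75, "wx": 0, "wy": 0, "wz": 0, "gripper": 1},
])

```text
time: 26.37
position: [0.5892, 0.3662, 0.2223]
tool_rot: [3.104, 0.471, -0.008]
ft_force: [0.3, -0.0, 0.2]
grip_width: 0.512
grip_force: 0.0
```

```bash
python3 plan.py; python3 - <<'E'
from h import *
T=cam("top");S=cam("scene")
for n in("top","scene"): print(n,[([round(x) for x in d["bbox"]],round(d["conf"],2)) for d in vision.spot_in(n,"candle1")])
a=cv2.resize(T['color'][150:295,140:300],None,fx=2.5,fy=2.5);b=cv2.resize(S['color'][145:290,340:500],None,fx=2.5,fy=2.5)
cv2.imwrite("pics/hang.png",np.hstack([a,b]))
E
```

```text
t 26.37 p [0.5892 0.3662 0.2223] yaw 0.3009 zaxis [-0.005 -0.003 -1.   ] q [-0.15  0.5  -0.66  1.3   0.3   1.45 -2.05] F [ 0.3 -0.   0.2] grip 0.512 0.0
top [([250, 235, 271, 255], 0.89), ([226, 214, 246, 237], 0.85), ([180, 186, 201, 200], 0.16)]
scene [([354, 181, 375, 206], 0.88), ([410, 184, 431, 205], 0.81), ([382, 169, 400, 189], 0.66), ([382, 196, 399, 215], 0.6)]
```

View pics/hang.png

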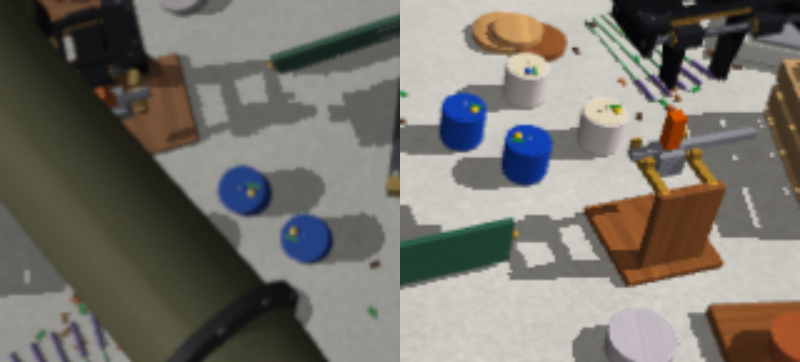

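The key hangs upright in its stand. Candle A has been knocked from scene px (414,191) to about (421,195), so I re-measure A and B.

```bash
cat > cyl.py <<'E'
from h import *
from scipy.optimize import least_squares
a=np.linspace(0,2*np.pi,60)
def cyl(obs,p0,D=58,H=55):
    def f(p):
        o=[]
        for im,b in obs:
            u=np.array([proj(im,[p[0]+D/2e3*np.cos(x),p[1]+D/2e3*np.sin(x),z]) for x in a for z in(0,H/1e3)]); o+=list(np.r_[u.min(0),u.max(0)]-np.array(b))
        return o
    r=least_squares(f,p0,loss="soft_l1"); return r.x.round(4),np.round(r.fun,1)
E
python3 - <<'E'
from cyl import *
S=cam("scene")
print(cyl([(S,[411,184,431,206])],[.42,.3])); print(cyl([(S,[382,167,400,189])],[.35,.24]))
E
python3 plan.py .48,.31,.2,.6 .357,.237,.15,.8
```

```text
(array([0.4386, 0.3339]), array([-0.7, -1.6,  0.6,  1.1]))
(array([0.3587, 0.2442]), array([-0.7, -0.8,  0.6,  0.7]))
t 26.62 p [0.5903 0.3674 0.2246] yaw 0.3008 zaxis [ 0. -0. -1.] q [-0.15  0.49 -0.66  1.3   0.3   1.44 -2.05] F [ 0.1 -0.1  0.2] grip 0.719 0.0
.48,.31,.2,.6 -> [-122.4   22.1   24.5] [ 0.    -0.    -0.299]
.357,.237,.15,.8 -> [-142.7   -9.2   50. ] [-0.   0.  -0.2]
```

```bash
python3 plan.py .4386,.334,.13,.8 .4386,.334,.02,.8
```

```text
t 26.62 p [0.5903 0.3674 0.2246] yaw 0.3008 zaxis [ 0. -0. -1.] q [-0.15  0.49 -0.66  1.3   0.3   1.44 -2.05] F [ 0.1 -0.1  0.2] grip 0.719 0.0
.4386,.334,.13,.8 -> [-154.9  -13.1   94.5] [ 0.    -0.    -0.499]
.4386,.334,.02,.8 -> [  0.  -0. 110.] [0. 0. 0.]
```

Request:
jog_arm([
  {"tx": -36, "ty": -3, "tz": 0, "wx": 0, "wy": 0, "wz": -0.1, "gripper": 1},
  {"tx": -73, "ty": -6, "tz": 0, "wx": 0, "wy": 0, "wz": -0.2, "gripper": 1},
  {"tx": -110, "ty": -10, "tz": 15, "wx": 0, "wy": 0, "wz": -0.3, "gripper": 1},
  {"tx": -140, "ty": -12, "tz": 40, "wx": 0, "wy": 0, "wz": -0.4, "gripper": 1},
  {"tx": -155, "ty": -13, "tz": 75, "wx": 0, "wy": 0, "wz": -0.5, "gripper": 1},
])

```text
time: 27.03
position: [0.4354, 0.3343, 0.1497]
tool_rot: [2.888, 1.235, 0.003]
ft_force: [0.6, 0.8, 0.1]
grip_width: 0.987
grip_force: 0.0
```

```bash
python3 - <<'E'
from cyl import *
T=cam("top");S=cam("scene")
for n in("top","scene"): print(n,[([round(x) for x in d["bbox"]],round(d["conf"],2)) for d in vision.spot_in(n,"candle1")])
E
python3 plan.py .4386,.334,.02,.8
```

```text
top [([248, 235, 270, 254], 0.89), ([193, 236, 212, 254], 0.86), ([220, 270, 245, 285], 0.65), ([226, 215, 244, 235], 0.63)]
scene [([379, 168, 400, 189], 0.92), ([384, 198, 400, 220], 0.71), ([202, 182, 386, 276], 0.64), ([411, 186, 430, 206], 0.61)]
t 27.23 p [0.4384 0.3329 0.1486] yaw 0.7983 zaxis [-0.002 -0.002 -1.   ] q [ 0.02  0.25 -0.81  1.77  0.19  1.21 -1.62] F [0.6 0.7 1.1] grip 0.997 0.0
.4386,.334,.02,.8 -> [  1.2  -0.6 128.6] [-0.     0.002 -0.002]
```

Request:
jog_arm([
  {"tx": 1, "ty": 2, "tz": 30, "wx": 0, "wy": 0, "wz": 0, "gripper": 1},
  {"tx": 1, "ty": 2, "tz": 60, "wx": 0, "wy": 0, "wz": 0, "gripper": 1},
  {"tx": 1, "ty": 2, "tz": 90, "wx": 0, "wy": 0, "wz": 0, "gripper": 1},
  {"tx": 1, "ty": 2, "tz": 112, "wx": 0, "wy": 0, "wz": 0, "gripper": 1},
  {"tx": 1, "ty": 2, "tz": 127, "wx": 0, "wy": 0, "wz": 0, "gripper": 1},
])

```text
time: 27.65
position: [0.4426, 0.3335, 0.0214]
tool_rot: [-2.895, -1.218, 0.0]
ft_force: [-0.8, -0.9, -1.3]
grip_width: 1.0
grip_force: 0.0
```

Request:
jog_arm([
  {"tx": 0, "ty": 0, "tz": 0, "wx": 0, "wy": 0, "wz": 0, "gripper": 0.5},
  {"tx": 0, "ty": 0, "tz": 0, "wx": 0, "wy": 0, "wz": 0, "gripper": 0.5},
  {"tx": 0, "ty": 0, "tz": 0, "wx": 0, "wy": 0, "wz": 0, "gripper": 0.5},
  {"tx": 0, "ty": 0, "tz": 0, "wx": 0, "wy": 0, "wz": 0, "gripper": 0.5},
  {"tx": 0, "ty": 0, "tz": 0, "wx": 0, "wy": 0, "wz": 0, "gripper": 0.5},
], grip_force=20)

```text
time: 28.07
position: [0.4423, 0.3337, 0.0242]
tool_rot: [2.893, 1.224, 0.005]
ft_force: [0.9, -1.9, 1.6]
grip_width: 0.706
grip_force: 1.2
```

Request:
jog_arm([
  {"tx": 0, "ty": 0, "tz": 0, "wx": 0, "wy": 0, "wz": 0, "gripper": 0.5},
  {"tx": 0, "ty": 0, "tz": 0, "wx": 0, "wy": 0, "wz": 0, "gripper": 0.5},
  {"tx": 0, "ty": 0, "tz": 0, "wx": 0, "wy": 0, "wz": 0, "gripper": 0.5},
  {"tx": 0, "ty": 0, "tz": 0, "wx": 0, "wy": 0, "wz": 0, "gripper": 0.5},
  {"tx": 0, "ty": 0, "tz": 0, "wx": 0, "wy": 0, "wz": 0, "gripper": 0.5},
])

```text
time: 28.48
position: [0.4424, 0.3333, 0.024]
tool_rot: [2.893, 1.223, 0.005]
ft_force: [1.5, -2.0, 4.9]
grip_width: 0.664
grip_force: 20.0
```

```bash
python3 plan.py
```

```text
t 28.48 p [0.4424 0.3333 0.024 ] yaw 0.8 zaxis [ 0.003  0.    -1.   ] q [-0.05  0.4  -0.75  1.88  0.33  0.98 -1.72] F [ 1.5 -2.   4.9] grip 0.664 20.0
```

Request:
jog_arm([
  {"tx": 0, "ty": 0, "tz": -15, "wx": 0, "wy": 0, "wz": 0, "gripper": 0.5},
  {"tx": 0, "ty": 0, "tz": -45, "wx": 0, "wy": 0, "wz": 0, "gripper": 0.5},
  {"tx": 0, "ty": 0, "tz": -85, "wx": 0, "wy": 0, "wz": 0, "gripper": 0.5},
  {"tx": 0, "ty": 0, "tz": -125, "wx": 0, "wy": 0, "wz": 0, "gripper": 0.5},
  {"tx": 0, "ty": 0, "tz": -160, "wx": 0, "wy": 0, "wz": 0, "gripper": 0.5},
])

```text
time: 28.9
position: [0.4397, 0.3335, 0.1843]
tool_rot: [-2.892, -1.225, 0.001]
ft_force: [1.1, 0.8, -2.5]
grip_width: 0.657
grip_force: 20.0
```

```bash
python3 plan.py .5,.17,.185,.95 .56,0,.185,1.1 .6086,-.1493,.185,1.25 .6086,-.1493,.056,1.25
```

```text
t 28.9 p [0.4397 0.3335 0.1843] yaw 0.8014 zaxis [-0.001  0.    -1.   ] q [ 0.03  0.22 -0.82  1.73  0.16  1.27 -1.59] F [ 1.1  0.8 -2.5] grip 0.657 20.0
.5,.17,.185,.95 -> [-75.4 157.1  -0.8] [-0.001  0.    -0.149]
.56,0,.185,1.1 -> [-103.4  147.7    0. ] [ 0.    0.   -0.15]
.6086,-.1493,.185,1.25 -> [-111.  111.    0.] [-0.    0.   -0.15]
.6086,-.1493,.056,1.25 -> [  0.  -0. 129.] [0. 0. 0.]
```

Request:
jog_arm([
  {"tx": -13, "ty": 27, "tz": 0, "wx": 0, "wy": 0, "wz": -0.03, "gripper": 0.5},
  {"tx": -29, "ty": 60, "tz": 0, "wx": 0, "wy": 0, "wz": -0.06, "gripper": 0.5},
  {"tx": -45, "ty": 93, "tz": 0, "wx": 0, "wy": 0, "wz": -0.09, "gripper": 0.5},
  {"tx": -60, "ty": 125, "tz": 0, "wx": 0, "wy": 0, "wz": -0.12, "gripper": 0.5},
  {"tx": -75, "ty": 157, "tz": 0, "wx": 0, "wy": 0, "wz": -0.15, "gripper": 0.5},
])

```text
time: 29.32
position: [0.5005, 0.1685, 0.1821]
tool_rot: [-2.792, -1.44, 0.002]
ft_force: [0.5, -0.7, -3.6]
grip_width: 0.664
grip_force: 20.0
```

Request:
jog_arm([
  {"tx": -21, "ty": 30, "tz": 0, "wx": 0, "wy": 0, "wz": -0.03, "gripper": 0.5},
  {"tx": -41, "ty": 59, "tz": 0, "wx": 0, "wy": 0, "wz": -0.06, "gripper": 0.5},
  {"tx": -62, "ty": 89, "tz": 0, "wx": 0, "wy": 0, "wz": -0.09, "gripper": 0.5},
  {"tx": -83, "ty": 118, "tz": 0, "wx": 0, "wy": 0, "wz": -0.12, "gripper": 0.5},
  {"tx": -103, "ty": 148, "tz": 0, "wx": 0, "wy": 0, "wz": -0.15, "gripper": 0.5},
])

```text
time: 29.73
position: [0.561, -0.0011, 0.182]
tool_rot: [-2.676, -1.645, 0.002]
ft_force: [0.6, 0.7, -2.6]
grip_width: 0.657
grip_force: 20.0
```

Request:
jog_arm([
  {"tx": -27, "ty": 27, "tz": 0, "wx": 0, "wy": 0, "wz": -0.03, "gripper": 0.5},
  {"tx": -54, "ty": 54, "tz": 0, "wx": 0, "wy": 0, "wz": -0.06, "gripper": 0.5},
  {"tx": -80, "ty": 80, "tz": 0, "wx": 0, "wy": 0, "wz": -0.09, "gripper": 0.5},
  {"tx": -100, "ty": 100, "tz": 0, "wx": 0, "wy": 0, "wz": -0.12, "gripper": 0.5},
  {"tx": -111, "ty": 111, "tz": 0, "wx": 0, "wy": 0, "wz": -0.15, "gripper": 0.5},
])

```text
time: 30.15
position: [0.6099, -0.1542, 0.1812]
tool_rot: [2.551, 1.834, -0.003]
ft_force: [0.5, -0.3, -2.9]
grip_width: 0.656
grip_force: 20.0
```

Request:
jog_arm([
  {"tx": 0, "ty": 0, "tz": 0, "wx": 0, "wy": 0, "wz": 0, "gripper": 0.5},
  {"tx": 0, "ty": 0, "tz": 20, "wx": 0, "wy": 0, "wz": 0, "gripper": 0.5},
  {"tx": 0, "ty": 0, "tz": 50, "wx": 0, "wy": 0, "wz": 0, "gripper": 0.5},
  {"tx": 0, "ty": 0, "tz": 75, "wx": 0, "wy": 0, "wz": 0, "gripper": 0.5},
  {"tx": 0, "ty": 0, "tz": 95, "wx": 0, "wy": 0, "wz": 0, "gripper": 0.5},
])

```text
time: 30.57
position: [0.6087, -0.1472, 0.0849]
tool_rot: [-2.543, -1.838, 0.002]
ft_force: [0.0, 0.0, -2.8]
grip_width: 0.656
grip_force: 20.0
```

```bash
python3 -c "
from h import *
cam('top')"; python3 plan.py .6086,-.1493,.055,1.25
```

```text
t 30.62 p [ 0.6061 -0.1468  0.0807] yaw 1.2517 zaxis [-0.009  0.004 -1.   ] q [ 0.61  0.43 -0.52  1.66  0.23  1.13 -0.29] F [-1.2  0.6 -6.6] grip 0.661 20.0
.6086,-.1493,.055,1.25 -> [-1.6  3.4 25.7] [-0.01  -0.001  0.002]
```

Request:
jog_arm([
  {"tx": 0, "ty": 0, "tz": 10, "wx": 0, "wy": 0, "wz": 0, "gripper": 0.5},
  {"tx": 0, "ty": 0, "tz": 18, "wx": 0, "wy": 0, "wz": 0, "gripper": 0.5},
  {"tx": 0, "ty": 0, "tz": 24, "wx": 0, "wy": 0, "wz": 0, "gripper": 0.5},
  {"tx": 0, "ty": 0, "tz": 28, "wx": 0, "wy": 0, "wz": 0, "gripper": 0.5},
  {"tx": 0, "ty": 0, "tz": 30, "wx": 0, "wy": 0, "wz": 0, "gripper": 0.5},
])

```text
time: 31.03
position: [0.6106, -0.1489, 0.0577]
tool_rot: [2.547, 1.839, 0.0]
ft_force: [0.4, -0.2, -2.7]
grip_width: 0.662
grip_force: 20.0
```

Request:
jog_arm([
  {"tx": 0, "ty": 0, "tz": 0.5, "wx": 0, "wy": 0, "wz": 0, "gripper": 0.5},
  {"tx": 0, "ty": 0, "tz": 1, "wx": 0, "wy": 0, "wz": 0, "gripper": 0.5},
  {"tx": 0, "ty": 0, "tz": 1.5, "wx": 0, "wy": 0, "wz": 0, "gripper": 0.5},
  {"tx": 0, "ty": 0, "tz": 2, "wx": 0, "wy": 0, "wz": 0, "gripper": 0.5},
  {"tx": 0, "ty": 0, "tz": 2, "wx": 0, "wy": 0, "wz": 0, "gripper": 0.5},
])

```text
time: 31.45
position: [0.6105, -0.149, 0.0558]
tool_rot: [2.547, 1.839, 0.0]
ft_force: [-0.1, -0.2, -2.6]
grip_width: 0.655
grip_force: 20.0
```

```bash
python3 plan.py
```

```text
t 31.45 p [ 0.6105 -0.149   0.0558] yaw 1.2507 zaxis [ 0. -0. -1.] q [ 0.61  0.46 -0.51  1.67  0.25  1.08 -0.3 ] F [-0.1 -0.2 -2.6] grip 0.655 20.0
```

Request:
jog_arm([
  {"tx": 0, "ty": 0, "tz": 1, "wx": 0, "wy": 0, "wz": 0, "gripper": 0.5},
  {"tx": 0, "ty": 0, "tz": 1.8, "wx": 0, "wy": 0, "wz": 0, "gripper": 0.5},
  {"tx": 0, "ty": 0, "tz": 1.8, "wx": 0, "wy": 0, "wz": 0, "gripper": 0.5},
  {"tx": 0, "ty": 0, "tz": 1.8, "wx": 0, "wy": 0, "wz": 0, "gripper": 1},
  {"tx": 0, "ty": 0, "tz": 1.8, "wx": 0, "wy": 0, "wz": 0, "gripper": 1},
])

```text
time: 31.87
position: [0.6108, -0.149, 0.0541]
tool_rot: [2.546, 1.839, 0.001]
ft_force: [-0.6, -0.4, 0.4]
grip_width: 0.74
grip_force: 0.0
```

Request:
jog_arm([
  {"tx": 0, "ty": 0, "tz": 0, "wx": 0, "wy": 0, "wz": 0, "gripper": 1},
  {"tx": 0, "ty": 0, "tz": 0, "wx": 0, "wy": 0, "wz": 0, "gripper": 1},
  {"tx": 0, "ty": 0, "tz": 0, "wx": 0, "wy": 0, "wz": 0, "gripper": 1},
  {"tx": 0, "ty": 0, "tz": -15, "wx": 0, "wy": 0, "wz": 0, "gripper": 1},
  {"tx": 0, "ty": 0, "tz": -45, "wx": 0, "wy": 0, "wz": 0, "gripper": 1},
])

```text
time: 32.28
position: [0.6073, -0.1485, 0.0952]
tool_rot: [-2.542, -1.836, 0.008]
ft_force: [-0.3, -0.2, -0.4]
grip_width: 0.988
grip_force: 0.0
```

Request:
jog_arm([
  {"tx": 0, "ty": 0, "tz": -30, "wx": 0, "wy": 0, "wz": 0, "gripper": 1},
  {"tx": 0, "ty": 0, "tz": -60, "wx": 0, "wy": 0, "wz": 0, "gripper": 1},
  {"tx": 0, "ty": 0, "tz": -85, "wx": 0, "wy": 0, "wz": 0, "gripper": 1},
  {"tx": 0, "ty": 0, "tz": -85, "wx": 0, "wy": 0, "wz": 0, "gripper": 1},
  {"tx": 0, "ty": 0, "tz": -85, "wx": 0, "wy": 0, "wz": 0, "gripper": 1},
])

```text
time: 32.7
position: [0.6116, -0.1491, 0.1858]
tool_rot: [2.544, 1.837, 0.004]
ft_force: [-0.5, 0.5, 0.3]
grip_width: 1.001
grip_force: 0.0
```

```bash
python3 - <<'E'
from cyl import *
T=cam("top");S=cam("scene")
for n in("top","scene"): print(n,[([round(x) for x in d["bbox"]],round(d["conf"],2)) for d in vision.spot_in(n,"candle1")])
E
python3 plan.py .56,-.0,.185,1.1 .46,.13,.185,.95 .37,.235,.15,.8 .3575,.24,.024,.8
```

```text
top [([252, 236, 271, 256], 0.86), ([219, 266, 245, 286], 0.55), ([228, 213, 246, 240], 0.54)]
scene [([254, 208, 275, 234], 0.98), ([382, 195, 402, 220], 0.66), ([379, 166, 403, 189], 0.54), ([206, 189, 386, 274], 0.34)]
t 32.9 p [ 0.6094 -0.1489  0.182 ] yaw 1.2508 zaxis [-0.003  0.001 -1.   ] q [ 0.63  0.34 -0.54  1.55  0.18  1.3  -0.25] F [ 0.2 -0.  -0.1] grip 1.005 0.0
.56,-.0,.185,1.1 -> [125.8 -93.8  -2.7] [-0.003  0.     0.151]
.46,.13,.185,.95 -> [  70.5 -148.1   -0. ] [-0.   -0.    0.15]
.37,.235,.15,.8 -> [  33.1 -134.3   35. ] [-0.   -0.    0.15]
.3575,.24,.024,.8 -> [ -5.1 -12.5 126. ] [0. 0. 0.]
```

Request:
jog_arm([
  {"tx": 25, "ty": -19, "tz": 0, "wx": 0, "wy": 0, "wz": 0.03, "gripper": 1},
  {"tx": 50, "ty": -38, "tz": 0, "wx": 0, "wy": 0, "wz": 0.06, "gripper": 1},
  {"tx": 75, "ty": -56, "tz": 0, "wx": 0, "wy": 0, "wz": 0.09, "gripper": 1},
  {"tx": 101, "ty": -75, "tz": 0, "wx": 0, "wy": 0, "wz": 0.12, "gripper": 1},
  {"tx": 126, "ty": -94, "tz": 0, "wx": 0, "wy": 0, "wz": 0.15, "gripper": 1},
])

```text
time: 33.32
position: [0.5595, 0.0016, 0.1824]
tool_rot: [-2.678, -1.64, 0.003]
ft_force: [0.1, 0.4, 0.2]
grip_width: 0.998
grip_force: 0.0
```

Request:
jog_arm([
  {"tx": 14, "ty": -30, "tz": 0, "wx": 0, "wy": 0, "wz": 0.03, "gripper": 1},
  {"tx": 28, "ty": -59, "tz": 0, "wx": 0, "wy": 0, "wz": 0.06, "gripper": 1},
  {"tx": 42, "ty": -89, "tz": 0, "wx": 0, "wy": 0, "wz": 0.09, "gripper": 1},
  {"tx": 56, "ty": -118, "tz": 0, "wx": 0, "wy": 0, "wz": 0.12, "gripper": 1},
  {"tx": 70, "ty": -148, "tz": 0, "wx": 0, "wy": 0, "wz": 0.15, "gripper": 1},
])

```text
time: 33.73
position: [0.4588, 0.1304, 0.1826]
tool_rot: [-2.794, -1.435, 0.003]
ft_force: [0.4, 0.1, 1.1]
grip_width: 0.999
grip_force: 0.0
```

Request:
jog_arm([
  {"tx": 7, "ty": -30, "tz": 0, "wx": 0, "wy": 0, "wz": 0.03, "gripper": 1},
  {"tx": 14, "ty": -60, "tz": 10, "wx": 0, "wy": 0, "wz": 0.06, "gripper": 1},
  {"tx": 21, "ty": -90, "tz": 20, "wx": 0, "wy": 0, "wz": 0.09, "gripper": 1},
  {"tx": 27, "ty": -115, "tz": 30, "wx": 0, "wy": 0, "wz": 0.12, "gripper": 1},
  {"tx": 33, "ty": -134, "tz": 35, "wx": 0, "wy": 0, "wz": 0.15, "gripper": 1},
])

```text
time: 34.15
position: [0.3676, 0.2352, 0.1468]
tool_rot: [2.892, 1.225, -0.005]
ft_force: [0.3, 0.3, -0.5]
grip_width: 1.0
grip_force: 0.0
```

```bash
python3 - <<'E'
from cyl import *
T=cam("top");S=cam("scene")
for n,im in(("top",T),("scene",S)): print(n,[([round(x) for x in d["bbox"]],round(d["conf"],2)) for d in vision.spot_in(n,"candle1")])
print(cyl([(T,[221,266,244,286]),(S,[380,167,401,189])],[.35,.24]))
E
python3 plan.py .3565,.24,.024,.8
```

```text
top [([226, 214, 244, 237], 0.84), ([251, 234, 270, 256], 0.78), ([356, 179, 372, 200], 0.72), ([222, 271, 244, 286], 0.66)]
scene [([252, 206, 274, 233], 0.84), ([380, 195, 402, 220], 0.75), ([380, 170, 399, 188], 0.66), ([356, 181, 372, 206], 0.6), ([202, 188, 233, 215], 0.41), ([201, 181, 386, 276], 0.28)]
(array([0.3547, 0.2397]), array([-0.7, -0.5, -0.3, -0.2, -0. , -1.6, -1.8, -0.2]))
t 34.35 p [0.3703 0.234  0.1481] yaw 0.8023 zaxis [-0.001 -0.001 -1.   ] q [ 0.28 -0.07 -0.86  2.02 -0.06  1.17 -1.32] F [-0.7 -0.4 -0.1] grip 1.0 0.0
.3565,.24,.024,.8 -> [ -5.1 -14.  124.1] [-0.     0.001  0.002]
```

Request:
jog_arm([
  {"tx": -3, "ty": -7, "tz": 10, "wx": 0, "wy": 0, "wz": 0, "gripper": 1},
  {"tx": -5, "ty": -14, "tz": 25, "wx": 0, "wy": 0, "wz": 0, "gripper": 1},
  {"tx": -5, "ty": -14, "tz": 45, "wx": 0, "wy": 0, "wz": 0, "gripper": 1},
  {"tx": -5, "ty": -14, "tz": 60, "wx": 0, "wy": 0, "wz": 0, "gripper": 1},
  {"tx": -5, "ty": -14, "tz": 70, "wx": 0, "wy": 0, "wz": 0, "gripper": 1},
])

```text
time: 34.77
position: [0.3563, 0.2392, 0.0767]
tool_rot: [-2.894, -1.222, 0.004]
ft_force: [-0.3, -0.0, -0.0]
grip_width: 0.996
grip_force: 0.0
```

```bash
python3 plan.py .3565,.24,.024,.8
```

```text
t 34.77 p [0.3563 0.2392 0.0767] yaw 0.7993 zaxis [-0.002 -0.001 -1.   ] q [ 0.26  0.02 -0.9   2.12  0.02  1.02 -1.43] F [-0.3 -0.  -0. ] grip 0.996 0.0
.3565,.24,.024,.8 -> [ 0.9 -0.4 52.7] [-0.001  0.002 -0.001]
```

Request:
jog_arm([
  {"tx": 1, "ty": 0, "tz": 14, "wx": 0, "wy": 0, "wz": 0, "gripper": 1},
  {"tx": 1, "ty": 0, "tz": 28, "wx": 0, "wy": 0, "wz": 0, "gripper": 1},
  {"tx": 1, "ty": 0, "tz": 42, "wx": 0, "wy": 0, "wz": 0, "gripper": 1},
  {"tx": 1, "ty": 0, "tz": 53, "wx": 0, "wy": 0, "wz": 0, "gripper": 0.5},
  {"tx": 1, "ty": 0, "tz": 53, "wx": 0, "wy": 0, "wz": 0, "gripper": 0.5},
])

```text
time: 35.18
position: [0.3564, 0.2398, 0.0235]
tool_rot: [-2.893, -1.223, 0.007]
ft_force: [-0.1, -1.2, -0.1]
grip_width: 0.919
grip_force: 0.0
```

Request:
jog_arm([
  {"tx": 0, "ty": 0, "tz": 0, "wx": 0, "wy": 0, "wz": 0, "gripper": 0.5},
  {"tx": 0, "ty": 0, "tz": 0, "wx": 0, "wy": 0, "wz": 0, "gripper": 0.5},
  {"tx": 0, "ty": 0, "tz": 0, "wx": 0, "wy": 0, "wz": 0, "gripper": 0.5},
  {"tx": 0, "ty": 0, "tz": 0, "wx": 0, "wy": 0, "wz": 0, "gripper": 0.5},
  {"tx": 0, "ty": 0, "tz": 0, "wx": 0, "wy": 0, "wz": 0, "gripper": 0.5},
])

```text
time: 35.6
position: [0.3585, 0.2415, 0.0265]
tool_rot: [2.893, 1.224, 0.002]
ft_force: [-0.0, 0.1, 1.6]
grip_width: 0.662
grip_force: 20.0
```

Request:
jog_arm([
  {"tx": 0, "ty": 0, "tz": 0, "wx": 0, "wy": 0, "wz": 0, "gripper": 0.5},
  {"tx": 0, "ty": 0, "tz": 0, "wx": 0, "wy": 0, "wz": 0, "gripper": 0.5},
  {"tx": 0, "ty": 0, "tz": 0, "wx": 0, "wy": 0, "wz": 0, "gripper": 0.5},
  {"tx": 0, "ty": 0, "tz": 0, "wx": 0, "wy": 0, "wz": 0, "gripper": 0.5},
  {"tx": 0, "ty": 0, "tz": 0, "wx": 0, "wy": 0, "wz": 0, "gripper": 0.5},
])

```text
time: 36.02
position: [0.3585, 0.2415, 0.0264]
tool_rot: [2.893, 1.224, 0.002]
ft_force: [-0.5, -0.4, 6.1]
grip_width: 0.657
grip_force: 20.0
```

```bash
python3 plan.py .3565,.24,.185,.8 .46,.13,.185,.95 .56,.02,.185,1.1 .6176,-.0497,.185,1.25
```

```text
t 36.02 p [0.3585 0.2415 0.0264] yaw 0.8007 zaxis [ 0.001  0.    -1.   ] q [ 0.22  0.14 -0.9   2.15  0.14  0.9  -1.53] F [-0.5 -0.4  6.1] grip 0.657 20.0
.3565,.24,.185,.8 -> [  -2.3   -0.3 -158.6] [ 0.001 -0.001  0.001]
.46,.13,.185,.95 -> [ -6.8 150.9   0. ] [ 0.    0.   -0.15]
.56,.02,.185,1.1 -> [-31.3 145.3   0. ] [ 0.    0.   -0.15]
.6176,-.0497,.185,1.25 -> [-36.   82.9   0. ] [-0.    0.   -0.15]
```

Request:
jog_arm([
  {"tx": 0, "ty": 0, "tz": -15, "wx": 0, "wy": 0, "wz": 0, "gripper": 0.5},
  {"tx": 0, "ty": 0, "tz": -45, "wx": 0, "wy": 0, "wz": 0, "gripper": 0.5},
  {"tx": 0, "ty": 0, "tz": -85, "wx": 0, "wy": 0, "wz": 0, "gripper": 0.5},
  {"tx": 0, "ty": 0, "tz": -125, "wx": 0, "wy": 0, "wz": 0, "gripper": 0.5},
  {"tx": 0, "ty": 0, "tz": -158, "wx": 0, "wy": 0, "wz": 0, "gripper": 0.5},
])

```text
time: 36.43
position: [0.3575, 0.2415, 0.1858]
tool_rot: [2.892, 1.225, 0.002]
ft_force: [1.0, 0.7, -2.3]
grip_width: 0.656
grip_force: 20.0
```

Request:
jog_arm([
  {"tx": -1, "ty": 25, "tz": 0, "wx": 0, "wy": 0, "wz": -0.03, "gripper": 0.5},
  {"tx": -3, "ty": 57, "tz": 0, "wx": 0, "wy": 0, "wz": -0.06, "gripper": 0.5},
  {"tx": -5, "ty": 89, "tz": 0, "wx": 0, "wy": 0, "wz": -0.09, "gripper": 0.5},
  {"tx": -6, "ty": 120, "tz": 0, "wx": 0, "wy": 0, "wz": -0.12, "gripper": 0.5},
  {"tx": -7, "ty": 151, "tz": 0, "wx": 0, "wy": 0, "wz": -0.15, "gripper": 0.5},
])

```text
time: 36.85
position: [0.4616, 0.1296, 0.1832]
tool_rot: [2.792, 1.44, -0.002]
ft_force: [-0.0, 0.3, -2.5]
grip_width: 0.658
grip_force: 20.0
```

Request:
jog_arm([
  {"tx": -6, "ty": 29, "tz": 0, "wx": 0, "wy": 0, "wz": -0.03, "gripper": 0.5},
  {"tx": -13, "ty": 58, "tz": 0, "wx": 0, "wy": 0, "wz": -0.06, "gripper": 0.5},
  {"tx": -19, "ty": 87, "tz": 0, "wx": 0, "wy": 0, "wz": -0.09, "gripper": 0.5},
  {"tx": -25, "ty": 116, "tz": 0, "wx": 0, "wy": 0, "wz": -0.12, "gripper": 0.5},
  {"tx": -31, "ty": 145, "tz": 0, "wx": 0, "wy": 0, "wz": -0.15, "gripper": 0.5},
])

```text
time: 37.27
position: [0.5615, 0.0203, 0.1827]
tool_rot: [-2.676, -1.644, 0.002]
ft_force: [0.8, 0.0, -1.6]
grip_width: 0.661
grip_force: 20.0
```

Request:
jog_arm([
  {"tx": -9, "ty": 22, "tz": 0, "wx": 0, "wy": 0, "wz": -0.03, "gripper": 0.5},
  {"tx": -18, "ty": 42, "tz": 0, "wx": 0, "wy": 0, "wz": -0.06, "gripper": 0.5},
  {"tx": -27, "ty": 62, "tz": 0, "wx": 0, "wy": 0, "wz": -0.09, "gripper": 0.5},
  {"tx": -34, "ty": 78, "tz": 0, "wx": 0, "wy": 0, "wz": -0.12, "gripper": 0.5},
  {"tx": -36, "ty": 83, "tz": 0, "wx": 0, "wy": 0, "wz": -0.15, "gripper": 0.5},
])

```text
time: 37.68
position: [0.6197, -0.052, 0.1821]
tool_rot: [-2.549, -1.836, 0.003]
ft_force: [-0.2, -0.6, -2.1]
grip_width: 0.66
grip_force: 20.0
```

Request:
jog_arm([
  {"tx": 0, "ty": 0, "tz": 0, "wx": 0, "wy": 0, "wz": 0, "gripper": 0.5},
  {"tx": 0, "ty": 0, "tz": 20, "wx": 0, "wy": 0, "wz": 0, "gripper": 0.5},
  {"tx": 0, "ty": 0, "tz": 50, "wx": 0, "wy": 0, "wz": 0, "gripper": 0.5},
  {"tx": 0, "ty": 0, "tz": 75, "wx": 0, "wy": 0, "wz": 0, "gripper": 0.5},
  {"tx": 0, "ty": 0, "tz": 95, "wx": 0, "wy": 0, "wz": 0, "gripper": 0.5},
])

```text
time: 38.1
position: [0.6171, -0.047, 0.0862]
tool_rot: [-2.545, -1.838, 0.004]
ft_force: [-0.4, -0.6, -3.0]
grip_width: 0.659
grip_force: 20.0
```

```bash
python3 -c "
from h import *
[cam('top') for _ in range(3)]"; python3 plan.py .6176,-.0497,.057,1.25
```

```text
t 38.25 p [ 0.617  -0.0472  0.0869] yaw 1.2513 zaxis [-0.005  0.001 -1.   ] q [ 0.51  0.42 -0.59  1.67  0.25  1.14 -0.47] F [ 0.   0.6 -1.8] grip 0.657 20.0
.6176,-.0497,.057,1.25 -> [-2.1  1.5 29.9] [-0.005  0.001  0.001]
```

Request:
jog_arm([
  {"tx": 0, "ty": 0, "tz": 10, "wx": 0, "wy": 0, "wz": 0, "gripper": 0.5},
  {"tx": 0, "ty": 0, "tz": 18, "wx": 0, "wy": 0, "wz": 0, "gripper": 0.5},
  {"tx": 0, "ty": 0, "tz": 24, "wx": 0, "wy": 0, "wz": 0, "gripper": 0.5},
  {"tx": 0, "ty": 0, "tz": 28, "wx": 0, "wy": 0, "wz": 0, "gripper": 0.5},
  {"tx": 0, "ty": 0, "tz": 29, "wx": 0, "wy": 0, "wz": 0, "gripper": 0.5},
])

```text
time: 38.67
position: [0.6186, -0.0482, 0.0591]
tool_rot: [-2.547, -1.839, 0.001]
ft_force: [0.9, 0.1, -1.8]
grip_width: 0.662
grip_force: 20.0
```

Request:
jog_arm([
  {"tx": 0, "ty": 0, "tz": 0.5, "wx": 0, "wy": 0, "wz": 0, "gripper": 0.5},
  {"tx": 0, "ty": 0, "tz": 1, "wx": 0, "wy": 0, "wz": 0, "gripper": 0.5},
  {"tx": 0, "ty": 0, "tz": 1.5, "wx": 0, "wy": 0, "wz": 0, "gripper": 0.5},
  {"tx": 0, "ty": 0, "tz": 1.5, "wx": 0, "wy": 0, "wz": 0, "gripper": 0.5},
  {"tx": 0, "ty": 0, "tz": 1.5, "wx": 0, "wy": 0, "wz": 0, "gripper": 0.5},
])

```text
time: 39.08
position: [0.6192, -0.0481, 0.0585]
tool_rot: [2.547, 1.839, 0.0]
ft_force: [0.2, -0.3, -3.4]
grip_width: 0.661
grip_force: 20.0
```

```bash
python3 plan.py
```

```text
t 39.08 p [ 0.6192 -0.0481  0.0585] yaw 1.2507 zaxis [ 0. -0. -1.] q [ 0.5   0.45 -0.58  1.69  0.27  1.08 -0.48] F [ 0.2 -0.3 -3.4] grip 0.661 20.0
```

Request:
jog_arm([
  {"tx": 0, "ty": 0, "tz": 1, "wx": 0, "wy": 0, "wz": 0, "gripper": 0.5},
  {"tx": 0, "ty": 0, "tz": 2, "wx": 0, "wy": 0, "wz": 0, "gripper": 0.5},
  {"tx": 0, "ty": 0, "tz": 2.2, "wx": 0, "wy": 0, "wz": 0, "gripper": 0.5},
  {"tx": 0, "ty": 0, "tz": 2.2, "wx": 0, "wy": 0, "wz": 0, "gripper": 1},
  {"tx": 0, "ty": 0, "tz": 2.2, "wx": 0, "wy": 0, "wz": 0, "gripper": 1},
])

```text
time: 39.5
position: [0.6194, -0.048, 0.0563]
tool_rot: [2.546, 1.839, 0.001]
ft_force: [0.2, 0.2, -0.2]
grip_width: 0.736
grip_force: 0.0
```

Request:
jog_arm([
  {"tx": 0, "ty": 0, "tz": 0, "wx": 0, "wy": 0, "wz": 0, "gripper": 1},
  {"tx": 0, "ty": 0, "tz": 0, "wx": 0, "wy": 0, "wz": 0, "gripper": 1},
  {"tx": 0, "ty": 0, "tz": 0, "wx": 0, "wy": 0, "wz": 0, "gripper": 1},
  {"tx": 0, "ty": 0, "tz": -15, "wx": 0, "wy": 0, "wz": 0, "gripper": 1},
  {"tx": 0, "ty": 0, "tz": -45, "wx": 0, "wy": 0, "wz": 0, "gripper": 1},
])

```text
time: 39.92
position: [0.616, -0.0482, 0.0975]
tool_rot: [-2.542, -1.836, 0.009]
ft_force: [-0.6, -0.4, -0.2]
grip_width: 0.989
grip_force: 0.0
```

Request:
jog_arm([
  {"tx": 0, "ty": 0, "tz": -35, "wx": 0, "wy": 0, "wz": 0, "gripper": 0},
  {"tx": 0, "ty": 0, "tz": -70, "wx": 0, "wy": 0, "wz": 0, "gripper": 0},
  {"tx": 0, "ty": 0, "tz": -105, "wx": 0, "wy": 0, "wz": 0, "gripper": 0},
  {"tx": 0, "ty": 0, "tz": -130, "wx": 0, "wy": 0, "wz": 0, "gripper": 0},
  {"tx": 0, "ty": 0, "tz": -130, "wx": 0, "wy": 0, "wz": 0, "gripper": 0},
])

```text
time: 40.33
position: [0.6223, -0.0477, 0.2379]
tool_rot: [2.541, 1.835, 0.012]
ft_force: [0.9, 0.0, 0.1]
grip_width: 0.706
grip_force: 0.0
```

```bash
python3 - <<'E'
from cyl import *
T=cam("top");S=cam("scene")
for n in("top","scene"): print(n,[([round(x) for x in d["bbox"]],round(d["conf"],2)) for d in vision.spot_in(n,"candle1")])
a=cv2.resize(T['color'][130:290,170:440],None,fx=1.45,fy=1.45);b=cv2.resize(S['color'][130:290,190:460],None,fx=1.5,fy=1.5)
cv2.imwrite("pics/slab.png",cv2.resize(S['color'][140:290,190:460],None,fx=2.9,fy=2.9,interpolation=cv2.INTER_CUBIC))
E
python3 plan.py
```

```text
top [([251, 237, 270, 253], 0.77), ([229, 216, 248, 238], 0.63), ([246, 150, 430, 252], 0.53)]
scene [([254, 207, 275, 234], 0.94), ([287, 214, 309, 237], 0.7), ([357, 183, 376, 208], 0.59), ([383, 196, 401, 220], 0.56)]
t 40.53 p [ 0.6184 -0.0482  0.2297] yaw 1.2508 zaxis [-0.002 -0.    -1.   ] q [ 0.53  0.31 -0.62  1.5   0.18  1.39 -0.42] F [-0.4  0.3 -0.2] grip 0.525 0.0
```

View pics/slab.png

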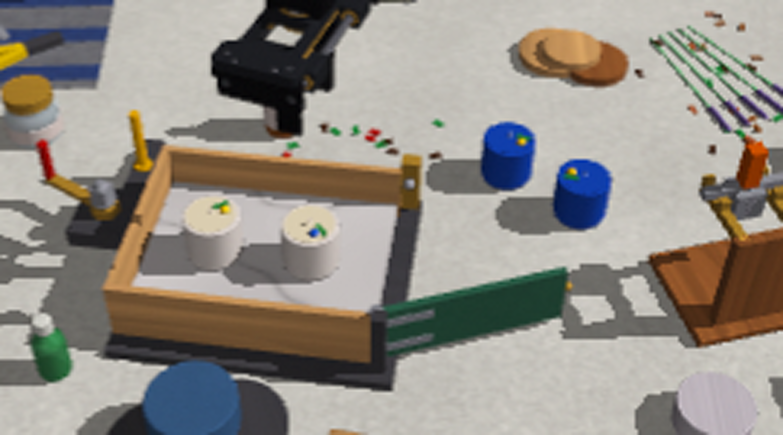

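Both white candles stand upright on the slab at crop (212,232) and (310,242), and the nut lever and key are in place. Next, the gate from its outer side.

```bash
python3 plan.py .66,.07,.22,.8 .7085,.1775,.15,.362 .7085,.1775,.045,.362; python3 -c "
from h import *
T=cam('top')
print([at_z(T,u,v,.05).round(3) for u,v in((212,144),(300,131),(357,132))])"
```

```text
t 40.53 p [ 0.6184 -0.0482  0.2297] yaw 1.2508 zaxis [-0.002 -0.    -1.   ] q [ 0.53  0.31 -0.62  1.5   0.18  1.39 -0.42] F [-0.4  0.3 -0.2] grip 0.525 0.0
.66,.07,.22,.8 -> [125.3   2.4   9.6] [-0.002  0.001  0.451]
.7085,.1775,.15,.362 -> [110.9 -40.1  70. ] [ 0.    -0.     0.438]
.7085,.1775,.045,.362 -> [  0.  -0. 105.] [0. 0. 0.]
[array([0.759, 0.32 , 0.05 ]), array([0.804, 0.044, 0.05 ]), array([ 0.801, -0.136,  0.05 ])]
```

Request:
jog_arm([
  {"tx": 25, "ty": 0, "tz": 2, "wx": 0, "wy": 0, "wz": 0.09, "gripper": 0},
  {"tx": 50, "ty": 1, "tz": 4, "wx": 0, "wy": 0, "wz": 0.18, "gripper": 0},
  {"tx": 75, "ty": 1, "tz": 6, "wx": 0, "wy": 0, "wz": 0.27, "gripper": 0},
  {"tx": 100, "ty": 2, "tz": 8, "wx": 0, "wy": 0, "wz": 0.36, "gripper": 0},
  {"tx": 125, "ty": 2, "tz": 10, "wx": 0, "wy": 0, "wz": 0.45, "gripper": 0},
])

```text
time: 41.0
position: [0.6599, 0.0707, 0.2189]
tool_rot: [-2.895, -1.217, 0.005]
ft_force: [0.6, 0.1, 1.2]
grip_width: 0.095
grip_force: 0.0
```

Request:
jog_arm([
  {"tx": 28, "ty": -10, "tz": 10, "wx": 0, "wy": 0, "wz": 0.09, "gripper": 0},
  {"tx": 56, "ty": -20, "tz": 25, "wx": 0, "wy": 0, "wz": 0.18, "gripper": 0},
  {"tx": 83, "ty": -30, "tz": 40, "wx": 0, "wy": 0, "wz": 0.27, "gripper": 0},
  {"tx": 111, "ty": -40, "tz": 55, "wx": 0, "wy": 0, "wz": 0.36, "gripper": 0},
  {"tx": 111, "ty": -40, "tz": 70, "wx": 0, "wy": 0, "wz": 0.44, "gripper": 0},
])

```text
time: 41.42
position: [0.7075, 0.1861, 0.1475]
tool_rot: [-3.084, -0.568, 0.004]
ft_force: [-2.1, 1.3, -0.1]
grip_width: 0.007
grip_force: 0.0
```

```bash
python3 -c "
from h import *
[cam('scene') for _ in range(2)]"; python3 plan.py .7085,.1775,.045,.362
```

```text
t 41.52 p [0.7058 0.1789 0.1452] yaw 0.3641 zaxis [-0.009 -0.002 -1.   ] q [ 0.05  0.58 -0.5   1.3   0.27  1.34 -1.66] F [-0.4 -1.  -0.2] grip 0.006 0.0
.7085,.1775,.045,.362 -> [  2.9   2.4 100.2] [-0.001  0.009  0.002]
```

Lowering beside the gate, then approaching by 30 mm.

Request:
jog_arm([
  {"tx": 0, "ty": 0, "tz": 25, "wx": 0, "wy": 0, "wz": 0, "gripper": 0},
  {"tx": 0, "ty": 0, "tz": 50, "wx": 0, "wy": 0, "wz": 0, "gripper": 0},
  {"tx": 0, "ty": 0, "tz": 80, "wx": 0, "wy": 0, "wz": 0, "gripper": 0},
  {"tx": 0, "ty": 0, "tz": 100, "wx": 0, "wy": 0, "wz": 0, "gripper": 0},
  {"tx": 0, "ty": 0, "tz": 100, "wx": 0, "wy": 0, "wz": 0, "gripper": 0},
])

```text
time: 41.93
position: [0.7054, 0.1739, 0.0453]
tool_rot: [3.088, 0.564, -0.015]
ft_force: [-1.2, -1.2, -1.6]
grip_width: 0.004
grip_force: 0.0
```

Request:
jog_arm([
  {"tx": -6, "ty": 0, "tz": 0, "wx": 0, "wy": 0, "wz": 0, "gripper": 0},
  {"tx": -12, "ty": 0, "tz": 0, "wx": 0, "wy": 0, "wz": 0, "gripper": 0},
  {"tx": -18, "ty": 0, "tz": 0, "wx": 0, "wy": 0, "wz": 0, "gripper": 0},
  {"tx": -24, "ty": 0, "tz": 0, "wx": 0, "wy": 0, "wz": 0, "gripper": 0},
  {"tx": -30, "ty": 0, "tz": 0, "wx": 0, "wy": 0, "wz": 0, "gripper": 0},
])

```text
time: 42.35
position: [0.681, 0.1668, 0.0528]
tool_rot: [3.09, 0.564, 0.004]
ft_force: [0.4, 0.2, 0.0]
grip_width: 0.003
grip_force: 0.4
```

Request:
jog_arm([
  {"tx": -10.5, "ty": -0.7, "tz": 0, "wx": 0, "wy": 0, "wz": -0.07, "gripper": 0},
  {"tx": -21, "ty": -0.6, "tz": 0, "wx": 0, "wy": 0, "wz": -0.14, "gripper": 0},
  {"tx": -31.6, "ty": 0.2, "tz": 0, "wx": 0, "wy": 0, "wz": -0.21, "gripper": 0},
  {"tx": -42, "ty": 1.7, "tz": 0, "wx": 0, "wy": 0, "wz": -0.28, "gripper": 0},
  {"tx": -52.4, "ty": 3.8, "tz": 0, "wx": 0, "wy": 0, "wz": -0.35, "gripper": 0},
])

```text
time: 42.77
position: [0.6325, 0.1448, 0.052]
tool_rot: [2.942, 1.099, 0.002]
ft_force: [-0.0, -0.0, -0.5]
grip_width: 0.004
grip_force: 0.1
```

```bash
cat > gp.py <<'E'
from h import *
s=ctrl.get_state(); h=np.array([.7195,.0213]); p=np.array(s["position"][:2])-h; y=-.0906
# TCP in hinge frame: along shut gate (station -x) and outward (station +y)
u=np.array([-np.cos(y),-np.sin(y)]); v=np.array([-np.sin(y),np.cos(y)])
a,b=p@u*1e3,p@v*1e3; L=np.hypot(a,b); print("L",L.round(1),"TCP angle",np.arctan2(b,a).round(3),"gate~",round(np.arctan2(b,a)-np.arcsin(14/L),3))
E
python3 gp.py; python3 plan.py
```

```text
L 151.1 TCP angle 0.867 gate~ 0.774
t 42.77 p [0.6325 0.1448 0.052 ] yaw 0.7149 zaxis [ 0.001 -0.    -1.   ] q [ 0.18  0.51 -0.58  1.62  0.31  1.1  -1.34] F [-0.  -0.  -0.5] grip 0.004 0.1
```

Request:
jog_arm([
  {"tx": -10.5, "ty": -0.7, "tz": 0, "wx": 0, "wy": 0, "wz": -0.07, "gripper": 0},
  {"tx": -21, "ty": -0.6, "tz": 0, "wx": 0, "wy": 0, "wz": -0.14, "gripper": 0},
  {"tx": -31.6, "ty": 0.2, "tz": 0, "wx": 0, "wy": 0, "wz": -0.21, "gripper": 0},
  {"tx": -42, "ty": 1.7, "tz": 0, "wx": 0, "wy": 0, "wz": -0.28, "gripper": 0},
  {"tx": -52.4, "ty": 3.8, "tz": 0, "wx": 0, "wy": 0, "wz": -0.35, "gripper": 0},
])

```text
time: 43.18
position: [0.5953, 0.1076, 0.0519]
tool_rot: [2.706, 1.594, 0.001]
ft_force: [-0.7, 0.3, 0.6]
grip_width: 0.005
grip_force: 0.1
```

```bash
python3 gp.py; python3 plan.py; python3 - <<'E'
from h import *
S=cam("scene"); cv2.imwrite("pics/gate.png",cv2.resize(S['color'][150:290,230:430],None,fx=3.8,fy=3.8,interpolation=cv2.INTER_CUBIC))
print(vision.spot_in("scene","gate"))
E
```

```text
L 151.2 TCP angle 0.517 gate~ 0.424
t 43.18 p [0.5953 0.1076 0.0519] yaw 1.065 zaxis [ 0.001 -0.    -1.   ] q [ 0.31  0.45 -0.66  1.73  0.31  1.06 -0.95] F [-0.7  0.3  0.6] grip 0.005 0.1
[{'bbox': [318.5, 222.8, 348.6, 262.4], 'conf': 0.85}]
```

View pics/gate.png

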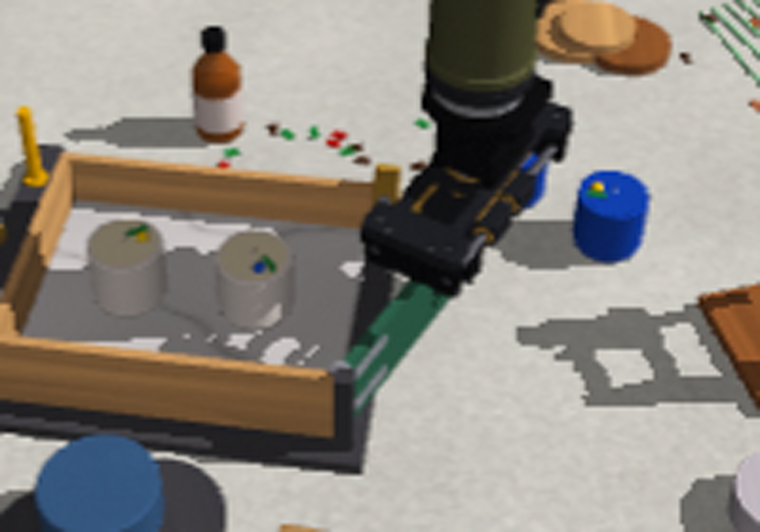

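The gate follows the fingers and is now at about 0.42 rad. Continuing.

Request:
jog_arm([
  {"tx": -9, "ty": -0.6, "tz": 0, "wx": 0, "wy": 0, "wz": -0.06, "gripper": 0},
  {"tx": -18, "ty": -0.6, "tz": 0, "wx": 0, "wy": 0, "wz": -0.12, "gripper": 0},
  {"tx": -27, "ty": 0, "tz": 0, "wx": 0, "wy": 0, "wz": -0.18, "gripper": 0},
  {"tx": -36, "ty": 1, "tz": 0, "wx": 0, "wy": 0, "wz": -0.24, "gripper": 0},
  {"tx": -45, "ty": 2.3, "tz": 0, "wx": 0, "wy": 0, "wz": -0.3, "gripper": 0},
])

```text
time: 43.7
position: [0.5761, 0.0678, 0.0516]
tool_rot: [2.44, 1.978, 0.002]
ft_force: [0.2, 0.1, -0.9]
grip_width: 0.006
grip_force: 0.1
```

Request:
jog_arm([
  {"tx": -3, "ty": 0, "tz": 0, "wx": 0, "wy": 0, "wz": -0.02, "gripper": 0},
  {"tx": -6, "ty": 0, "tz": 0, "wx": 0, "wy": 0, "wz": -0.04, "gripper": 0},
  {"tx": -9, "ty": 0, "tz": 0, "wx": 0, "wy": 0, "wz": -0.06, "gripper": 0},
  {"tx": -12, "ty": 0, "tz": 0, "wx": 0, "wy": 0, "wz": -0.08, "gripper": 0},
  {"tx": -12, "ty": 0, "tz": 0, "wx": 0, "wy": 0, "wz": -0.08, "gripper": 0},
])

```text
time: 44.12
position: [0.5741, 0.0589, 0.0515]
tool_rot: [-2.357, -2.074, -0.007]
ft_force: [1.1, 4.7, -0.9]
grip_width: 0.003
grip_force: 2.6
```

```bash
python3 gp.py; python3 plan.py
```

```text
L 150.2 TCP angle 0.163 gate~ 0.069
t 44.12 p [0.5741 0.0589 0.0515] yaw 1.4431 zaxis [ 0.002  0.004 -1.   ] q [ 0.47  0.41 -0.73  1.8   0.31  1.04 -0.51] F [ 1.1  4.7 -0.9] grip 0.003 2.6
```

Catch resistance felt at 4.7 N. Pushing through in small steps.

Request:
jog_arm([
  {"tx": -2, "ty": 0, "tz": 0, "wx": 0, "wy": 0, "wz": -0.01, "gripper": 0},
  {"tx": -4, "ty": 0, "tz": 0, "wx": 0, "wy": 0, "wz": -0.02, "gripper": 0},
  {"tx": -6, "ty": 0, "tz": 0, "wx": 0, "wy": 0, "wz": -0.03, "gripper": 0},
  {"tx": -8, "ty": 0, "tz": 0, "wx": 0, "wy": 0, "wz": -0.04, "gripper": 0},
  {"tx": -8, "ty": 0, "tz": 0, "wx": 0, "wy": 0, "wz": -0.04, "gripper": 0},
])

```text
time: 44.53
position: [0.5724, 0.0515, 0.0514]
tool_rot: [-2.314, -2.122, -0.005]
ft_force: [-1.5, 2.2, 1.0]
grip_width: 0.006
grip_force: 1.5
```

```bash
python3 gp.py; python3 plan.py
```

```text
L 150.1 TCP angle 0.112 gate~ 0.018
t 44.53 p [0.5724 0.0515 0.0514] yaw 1.4841 zaxis [ 0.001  0.004 -1.   ] q [ 0.49  0.4  -0.74  1.81  0.31  1.05 -0.45] F [-1.5  2.2  1. ] grip 0.006 1.5
```

Request:
jog_arm([
  {"tx": -2, "ty": 0, "tz": 0, "wx": 0, "wy": 0, "wz": 0, "gripper": 0},
  {"tx": -4, "ty": 0, "tz": 0, "wx": 0, "wy": 0, "wz": 0, "gripper": 0},
  {"tx": -6, "ty": 0, "tz": 0, "wx": 0, "wy": 0, "wz": 0, "gripper": 0},
  {"tx": -6, "ty": 0, "tz": 0, "wx": 0, "wy": 0, "wz": 0, "gripper": 0},
  {"tx": -6, "ty": 0, "tz": 0, "wx": 0, "wy": 0, "wz": 0, "gripper": 0},
])

```text
time: 44.95
position: [0.5723, 0.048, 0.0514]
tool_rot: [-2.312, -2.12, -0.011]
ft_force: [0.8, 11.6, -1.4]
grip_width: 0.004
grip_force: 6.1
```

```bash
python3 gp.py; python3 plan.py
```

```text
L 149.6 TCP angle 0.089 gate~ -0.005
t 44.95 p [0.5723 0.048  0.0514] yaw 1.4841 zaxis [ 0.002  0.008 -1.   ] q [ 0.5   0.4  -0.74  1.81  0.3   1.04 -0.44] F [ 0.8 11.6 -1.4] grip 0.004 6.1
```

The gate is hard against its stop at 11.6 N. Backing off and lifting away.

Request:
jog_arm([
  {"tx": 10, "ty": 0, "tz": 0, "wx": 0, "wy": 0, "wz": 0, "gripper": 0},
  {"tx": 25, "ty": 0, "tz": 0, "wx": 0, "wy": 0, "wz": 0, "gripper": 0},
  {"tx": 45, "ty": 0, "tz": 0, "wx": 0, "wy": 0, "wz": 0, "gripper": 0},
  {"tx": 45, "ty": 0, "tz": -30, "wx": 0, "wy": 0, "wz": 0, "gripper": 0},
  {"tx": 45, "ty": 0, "tz": -65, "wx": 0, "wy": 0, "wz": 0, "gripper": 0},
])

```text
time: 45.37
position: [0.5735, 0.0867, 0.1141]
tool_rot: [-2.314, -2.119, 0.008]
ft_force: [0.7, -0.2, 0.4]
grip_width: 0.007
grip_force: 0.0
```

Request:
jog_arm([
  {"tx": 0, "ty": 0, "tz": -40, "wx": 0, "wy": 0, "wz": 0, "gripper": 0},
  {"tx": 0, "ty": 0, "tz": -80, "wx": 0, "wy": 0, "wz": 0, "gripper": 0},
  {"tx": 20, "ty": -20, "tz": -110, "wx": 0, "wy": 0, "wz": 0, "gripper": 0},
  {"tx": 50, "ty": -40, "tz": -120, "wx": 0, "wy": 0, "wz": 0, "gripper": 0},
  {"tx": 70, "ty": -60, "tz": -120, "wx": 0, "wy": 0, "wz": 0, "gripper": 0},
])

```text
time: 45.78
position: [0.5238, 0.1636, 0.24]
tool_rot: [2.318, 2.115, 0.009]
ft_force: [0.5, 0.3, 0.9]
grip_width: 0.005
grip_force: 0.0
```

```bash
python3 - <<'E'
from h import *
S=cam("scene"); cv2.imwrite("pics/end.png",cv2.resize(S['color'][140:290,190:500],None,fx=2.55,fy=2.55,interpolation=cv2.INTER_CUBIC))
E
python3 plan.py
```

```text
t 45.83 p [0.5185 0.1694 0.2387] yaw 1.4887 zaxis [ 0.002  0.002 -1.   ] q [ 0.42  0.16 -0.87  1.67  0.13  1.37 -0.54] F [-3.2  4.9 -0.7] grip 0.005 0.0
```

View pics/end.png

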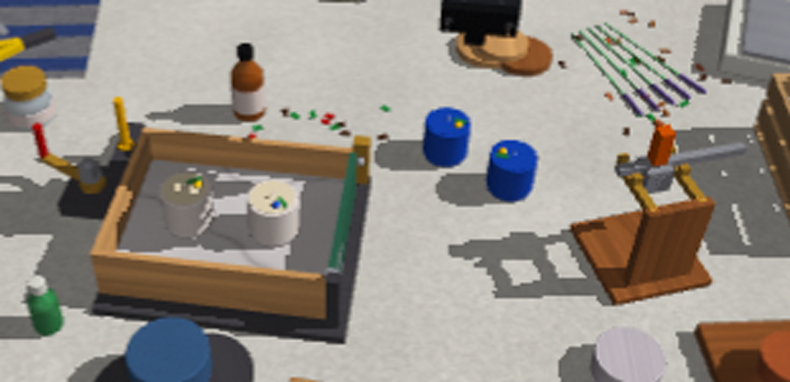

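The gate is shut at its catch post, both candles are upright inside the guard, the key is hanging and all the bottles are standing. Settling and handing in.

Request:
jog_arm([
  {"tx": 0, "ty": 0, "tz": 0, "wx": 0, "wy": 0, "wz": 0, "gripper": 0.2},
  {"tx": 0, "ty": 0, "tz": 0, "wx": 0, "wy": 0, "wz": 0, "gripper": 0.2},
  {"tx": 0, "ty": 0, "tz": 0, "wx": 0, "wy": 0, "wz": 0, "gripper": 0.2},
  {"tx": 0, "ty": 0, "tz": 0, "wx": 0, "wy": 0, "wz": 0, "gripper": 0.2},
  {"tx": 0, "ty": 0, "tz": 0, "wx": 0, "wy": 0, "wz": 0, "gripper": 0.2},
])

```text
time: 46.25
position: [0.5229, 0.1602, 0.2355]
tool_rot: [-2.321, -2.116, 0.001]
ft_force: [-0.3, 0.3, 0.6]
grip_width: 0.19
grip_force: 0.0
```

```bash
python3 -c "
from bench import ctrl
print(ctrl.close_job())"
```

```text
the job is handed in; nothing more can be done
None
```

The job is handed in, with no verdict returned: the nut is at its hard stop with the screw dragged about 0.25 rad by my estimate (limit 0.40), the key is hung back, both white candles are on the slab, the gate is shut, and nothing was knocked over.

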